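Slide the used biopsy sharps from the steel chute into the sharps bin

TASK

Slide the sharps bin's lid closure fully open, pick up the steel chute, and with its spout close over the bin's opening tip it so that the two used punches and the scalpel slide out of it into the bin; do not touch the sharps themselves. Then set the empty chute back down level on the instrument mat and slide the closure fully shut. Do not knock the colposcope, and leave the water bottle, specimen pot and forceps as they are.

Things in the scene. Friction and masses are not known exactly. Their poses are not given: they have to be found in the camera images.
- bin: sharps bin: a yellow plastic box fixed to the table, 156 mm (x) by 172 mm (y), with a flat white lid whose top is 150 mm above the table; inside it is empty and 147 mm deep from the lid top. Origin at the centre of its underside, x points roughly away from the robot, y to the left, z up. Two low guide rails stand 8 mm above the lid, along x, at y = -52 and +52 mm
- opening (a point): centre of the rectangular opening in the bin's lid, at the lid's top face, 32 mm from the bin's middle towards +x; axes as the bin's. The opening measures 54 mm along x and 84 mm along y. Its rim is 4 mm thick. It is free from above and from the bin's +y side; the colposcope's head hangs over the -y side
- closure (a joint): sliding closure of the bin: a grey plate (64 mm in x, 96 mm in y, 4 mm thick) lying on the lid between the rails. 0 = opening shut, 0.062 m = fully open; it opens by sliding in the bin's -x direction (towards the robot) and stays where it is left (about 2.5 N of friction). It starts 0 to 15 mm open
- closure_grip (a point): centre of the upright grip ridge on the closure plate: 10 mm thick in x, 60 mm long in y, 26 mm high, its top 180 mm above the table (26 mm above the plate); it moves with the closure; axes as the bin's
- scope_head (a point): centre of the optics body of a compact white colposcope on a table stand, fixed, turned roughly like the bin. Body 110 mm (x) by 62 mm (y) by 75 mm high; eyepieces reach 132 mm towards -x, the objective 108 mm towards +x; a camera box on top reaches 87 mm above this point. Its post (24 mm thick, 420 mm high) stands 95 mm away towards -y on a round foot of 150 mm diameter
- mat: grey instrument mat fixed to the table, 300 mm (x) by 280 mm (y), 4 mm thick; origin at the centre of its underside, z up
- chute_center (a point): steel chute: an open-topped trough 200 mm long, on the mat, the sharps loose in it; this point is its middle, 17 mm above its underside; x points to the open spout, z up. 34 mm high, floor and walls 3 mm. Outside width 58 mm from the closed back (x = -100 mm) to x = +30 mm, then narrowing to 48 mm (42 inside) at the spout. A tab handle 22 mm wide, 6 mm thick, reaches back to x = -149 mm
- spout (a point): middle of the chute's floor edge at the open spout end, on the floor's upper face (100 mm ahead of the chute's middle, 14 mm below it); same axes as the chute. The sharps begin to slide when the chute slopes about 16 to 23 degrees. The chute weighs 200 to 340 g
- punch_a_center (a point): used biopsy punch, white plastic handle with capped narrow tip: 106 mm long (along x), 12.4 mm diameter, about 16 g; point at its centre
- punch_b_center (a point): a second, equal biopsy punch; point at its centre
- scalpel_center (a point): used safety scalpel, sheathed: flat grey handle, 108 mm long (along x), 12 mm wide, 8 mm thick, about 16 g; point at its centre
- water_bottle_center (a point): clear water bottle, upright, 64 mm diameter, 200 mm high, near the bin; point at its centre
- pot_center (a point): specimen pot with lid, upright on the mat beside the chute's front half, on its +y side, 54 mm diameter, 72 mm high; point at its centre
- forceps_center (a point): steel ring-handled forceps lying on the mat on the chute's other (-y) side, 160 mm long (along x), 57 mm wide over the rings, 10 mm high; point near the joint

How it is judged:
On the way, in this order (a step that is already met when the one before it is completed fails the run):
1. the closure is slid fully open (to within 6 mm of its stop) (value of joint closure above 0.056 m), for 0.1 s.
2. the chute is tipped forward with its spout close over the opening (within 50 mm of the opening's centre in plan and less than 60 mm above the lid) (angle between chute_center's own z axis and vertical above 0.2 rad and horizontal distance between spout and opening below 0.05 m and z of spout in the frame of opening below 0.06 m), for 0.05 s.
3. both punches and the scalpel have slid into the bin (z of punch_a_center in the frame of opening between -0.15 and -0.025 m and x of punch_a_center in the frame of opening between -0.11 and 0.05 m and y of punch_a_center in the frame of opening between -0.086 and 0.086 m and z of punch_b_center in the frame of opening between -0.15 and -0.025 m and x of punch_b_center in the frame of opening between -0.11 and 0.05 m and y of punch_b_center in the frame of opening between -0.086 and 0.086 m and z of scalpel_center in the frame of opening between -0.15 and -0.025 m and x of scalpel_center in the frame of opening between -0.11 and 0.05 m and y of scalpel_center in the frame of opening between -0.086 and 0.086 m), for 0.2 s.
At the end, for the whole second after the job is handed in: Both punches and the scalpel lie wholly inside the bin under its lid; the closure is shut to within 5 mm; the chute stands level (within 3 degrees) and at rest on the mat, its middle on the mat within 120 mm of the mat's centre lengthwise and 100 mm across, released (all of step 3 and value of joint closure below 0.005 m and angle between chute_center's own z axis and vertical below 0.06 rad and z of chute_center in the frame of mat between 0.016 and 0.024 m and x of chute_center in the frame of mat between -0.12 and 0.12 m and y of chute_center in the frame of mat between -0.1 and 0.1 m and linear speed of chute below 0.02 m/s and contact force between the fingers and chute below 0.1 N); the robot touches nothing.
It fails at once if a finger or the arm touches a punch or the scalpel (contact force between any of the fingers, the arm and punch_a above 0.3 N or contact force between any of the fingers, the arm and punch_b above 0.3 N or contact force between any of the fingers, the arm and scalpel above 0.3 N).
It fails at once if the colposcope is knocked (over 5 N) (contact force between any of the fingers, the arm, chute and colposcope above 5 N).
It fails at once if the water bottle, specimen pot or forceps is moved more than 25 mm or tipped (distance of any of water_bottle_center, pot_center, forceps_center from where it was at the start of the episode above 0.025 m or angle between any of water_bottle_center, pot_center's own z axis and vertical above 0.35 rad).
It also fails if it takes over 72 s, if anything falls off the work surface, if the arm or the gripper's body presses on something with over 40 N, if the wrist force passes 120 N, or if a joint passes its speed limit or range.

ROBOT

A 6-joint arm with a two-finger parallel gripper is mounted at the origin on the work surface. World frame = base frame: x ahead of the robot, y to its left, z up, the work surface at z = 0. Lengths are in m, angles in rad, forces in N, time in s.
With the tool pointing down it reaches from about 0.3 to 0.75 m from the base axis. Payload 8.5 kg.
Tool frame: the origin (TCP) lies at the very end of the fingers, on their centre line; the grasp point (between the pads) lies 19 mm behind it (env.grip_point_offset is the distance from the TCP to the grasp point, in m); x points along the fingers, y is the direction in which the jaws open and shut, and the axes are right-handed (so a half turn about x gives the same grasp; the last joint's range is limited). The gripper opens to 85 mm and grips with 20 to 120 N. Pads are 22 mm wide; open, the fingers measure 114 mm over their backs; the gripper's body (76 mm by 85 mm) begins 54 mm behind the grasp point. The pads swing forward as they close: fully open they stand 13 mm farther back than shut.
Start: joints at [0.983, 0.381, 1.297, -0, 1.464, -0.215], TCP at [0.2, 0.512, 0.231] pointing down, gripper open.
Joint ranges: [-3.11, 3.11], [-0.89, 2.33], [0.22, 2.48], [-1.42, 4.56], [0.17, 2.85], [-2.88, 2.88]. Speed limits (rad/s): [2.39, 2.39, 3.14, 3.14, 3.14, 3.14].

INTERFACE

Orientations are given as a unit quaternion [x, y, z, w].
In Python, from cell import status, grab_frame, camera_model, env gives the robot as it stands.
- The arm moves only by the tool jog_arm, never from a script. Its argument "targets" is a list that holds one entry, the list of rows, each a list of 4 numbers: the shift along the world's x, y, z in m, then the turn about the world's z in degrees. A call has 1 to 5 rows; each row shifts and turns the commanded pose from where the row before left it; what a row does not reach is not made up. A row lasts 1/10 s, in which the tool goes at most 50 mm and 8.59 degrees, less where a joint would pass 70% of its speed; a pose out of reach is approached as far as the arm can. A call with a gripper value outside its range is refused whole. "jaw" is the opening, from -1 (shut) to 1 (fully open), so that 0 is half open, set as the call begins (left out, the last holds). The fingers move at their own pace and stop on an object; "force" is the grip in N (left out, the last holds). Time passes only in rows, so rows that do not move let the fingers close. It gives the time, the measured TCP pose, the force and the opening at its end, in the units of the state.
- status.state(): the state, without advancing time (a new reading comes with each control period).
- grab_frame(name): name is "side" or "top"; returns the picture (384x512x3 uint8, blue, green, red); there is no depth.
- camera_model(name): a dict with "mtx" (3x3 intrinsics, pixels), "R" (3x3) and "t" (3): a world point X has camera coordinates R X + t. Camera axes: x right, y down, z forward; pixel columns grow to the right and rows downward; lengths in m; the calibration is good to about 2 mm. A picture is of the moment at which its call begins. camera_model takes no time and is no camera call.
- env.hand_in(): hands the job in, once; it reports no verdict.
The state is a dict: "t": time; "joints": joint angles; "qvel": joint speeds; "tau": joint torques, N m; "position": TCP position; "tool_rot": TCP orientation; "force": force on the tool from outside, world axes, zero at the start; "torque": the same for the moment, N m; "opening": finger opening in m.
Only numpy, scipy, OpenCV 4.12 (cv2) and the standard library are available. Lean on these libraries where they do the work, as an engineer would, in place of code of your own. Each camera call takes 0.05 s, during which the arm holds its last target.

## Working session

There is one attempt and no reset: what is moved stays moved. The work goes in short steps, Python scripts to look and compute and a tool call to move; the robot and the scene stay as the last step left them, time stands still between calls to the robot, and variables do not carry over. Pictures are saved under pics/ and viewed, and the job is handed in when it is done.

Besides the shell and the picture viewer there is one more tool, called after "Call:" as name([rows], argument=value, ...), one row to a line, values as JSON. jog_arm: Moves the arm, as the interface text tells. Its arguments: {"type":"object","properties":{"targets":{"type":"array"},"jaw":{"type":"number"},"force":{"type":"number"}},"required":["targets"]}

```bash
ls; mkdir -p pics; cat > h.py <<'E'
import numpy as np, cv2
from cell import status, grab_frame, camera_model, env
def proj(cam,X):
    m=camera_model(cam);X=np.atleast_2d(X)
    c=X@np.array(m["R"]).T+np.array(m["t"]);p=c@np.array(m["mtx"]).T
    return p[:,:2]/p[:,2:]
def ray(cam,uv,z):
    m=camera_model(cam);R=np.array(m["R"]);t=np.array(m["t"])
    uv=np.atleast_2d(np.array(uv,float))
    d=np.c_[uv,np.ones(len(uv))]@np.linalg.inv(np.array(m["mtx"])).T@R
    o=-R.T@t
    s=(z-o[2])/d[:,2]
    return o+s[:,None]*d
def shot(name,tag,crop=None,sc=1.5):
    im=grab_frame(name); cv2.imwrite(f'pics/{tag}_raw.png',im)
    show(im,tag,crop,sc)
def show(im,tag,crop=None,sc=1.5):
    if isinstance(im,str): im=cv2.imread(im)
    if crop: u0,v0,u1,v1=crop; im=im[v0:v1,u0:u1]
    cv2.imwrite(f'pics/{tag}.png',cv2.resize(im,None,fx=sc,fy=sc,interpolation=cv2.INTER_CUBIC))
E
python3 - <<'E'
from h import *
shot('side','s0'); shot('top','t0')
for c in('side','top'):
    m=camera_model(c);R=np.array(m['R']);print(c,np.array(m['mtx']).round(1).tolist(),(-R.T@np.array(m['t'])).round(3),R[2].round(3))
print(status.state(),env.grip_point_offset)
E
```

```text
pics
side [[348.1, 0.0, 259.1], [0.0, 348.1, 198.9], [0.0, 0.0, 1.0]] [0.4   0.599 0.828] [ 0.215 -0.712 -0.669]
top [[454.4, 0.0, 247.0], [0.0, 454.4, 191.5], [0.0, 0.0, 1.0]] [ 0.514 -0.025  1.416] [ 0.066 -0.    -0.998]
{'t': 0.1, 'joints': array([ 9.82721783e-01,  3.81174829e-01,  1.29817086e+00,  1.27781242e-06,
        1.46357249e+00, -2.15311186e-01]), 'qvel': array([-0.00109753,  0.00041241, -0.0020417 ,  0.00085277, -0.00019649,
       -0.00115596]), 'tau': array([ 3.20260973e-03, -4.49219370e+01, -2.31657511e+01, -1.83044176e-04,
        3.66273365e-03, -1.73259031e-05]), 'position': array([0.20016827, 0.51200948, 0.23075346]), 'tool_rot': array([ 0.1305989 ,  0.69504399, -0.13146122,  0.69467671]), 'force': array([0.29357798, 0.07796304, 0.88528177]), 'torque': array([ 0.00769136, -0.06879826, -0.00496009]), 'opening': 0.08521094010151847} 0.0187
```

View pics/s0.png

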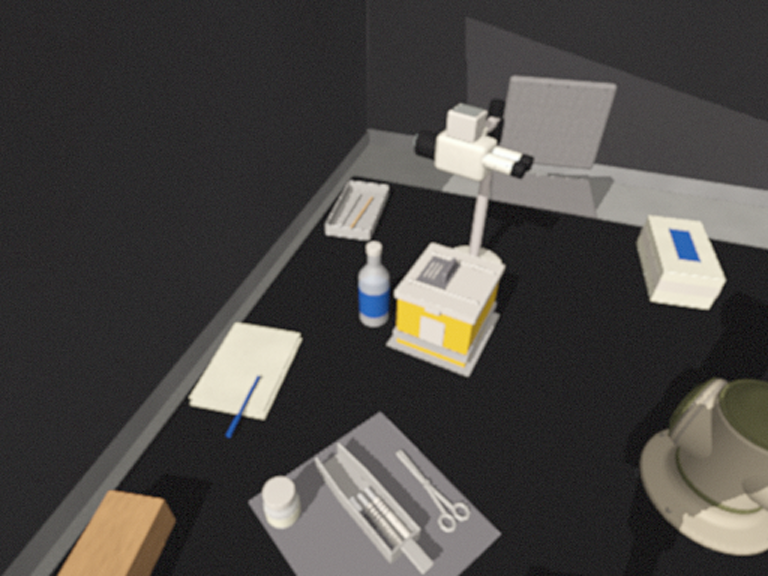

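View pics/t0.png

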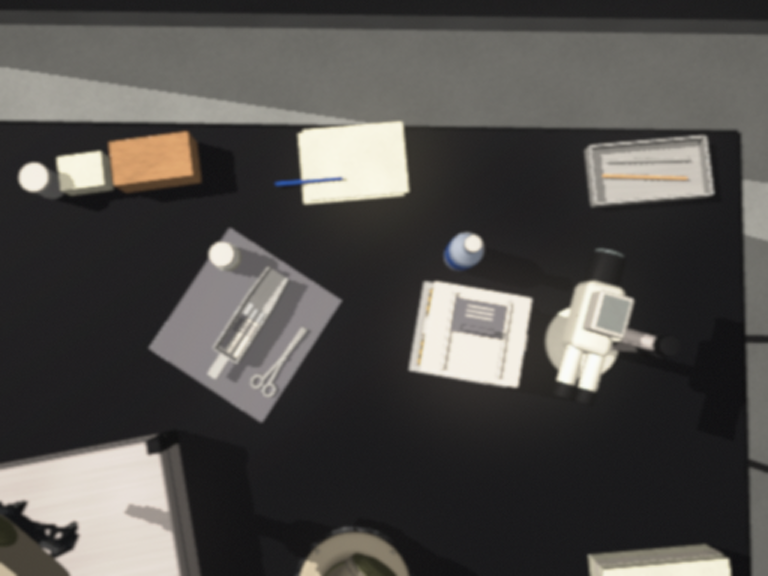

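```bash
python3 - <<'E'
from h import *
for c in('side','top'):
    print(c,proj(c,[[0.2,0.512,0.23],[0.3,0,0],[0.5,0,0],[0.5,0.2,0],[0.5,0,0.15],[.5,-.2,0]]).round(0).tolist())
im=cv2.imread('pics/t0_raw.png')
show(im,'t0a',(95,145,235,285),5)
show(im,'t0b',(265,145,435,275),4.5)
im=cv2.imread('pics/s0_raw.png')
show(im,'s0a',(160,270,340,384),4.4)
show(im,'s0b',(225,60,365,255),3)
E
```

```text
side [[431.0, 559.0], [355.0, 292.0], [284.0, 273.0], [264.0, 337.0], [288.0, 239.0], [300.0, 226.0]]
top [[35.0, 342.0], [238.0, 291.0], [239.0, 226.0], [174.0, 225.0], [238.0, 227.0], [303.0, 227.0]]
```

View pics/t0a.png

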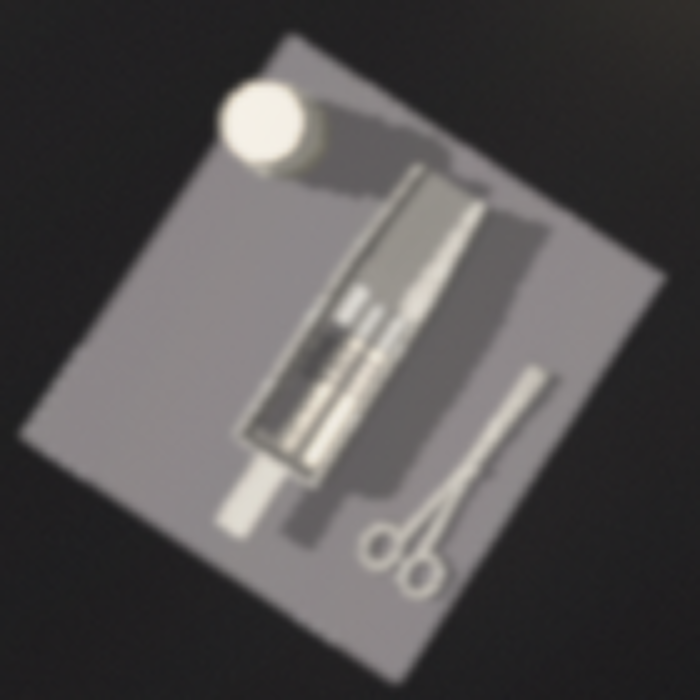

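View pics/t0b.png

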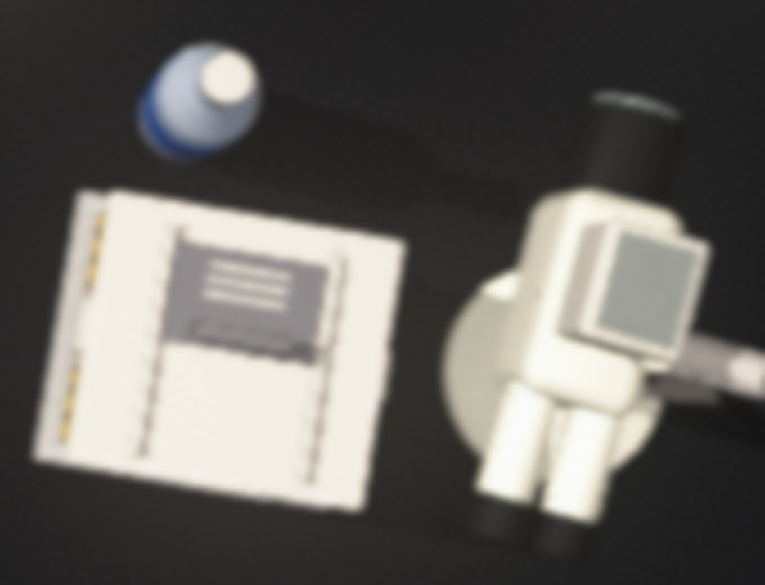

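View pics/s0a.png

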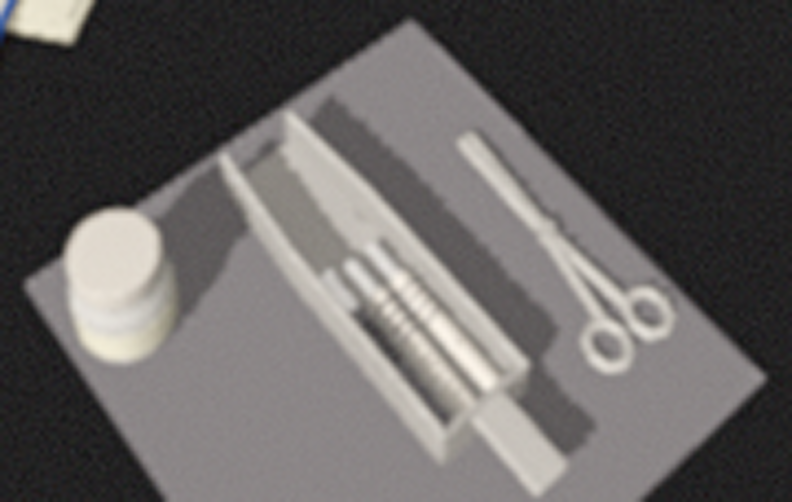

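View pics/s0b.png

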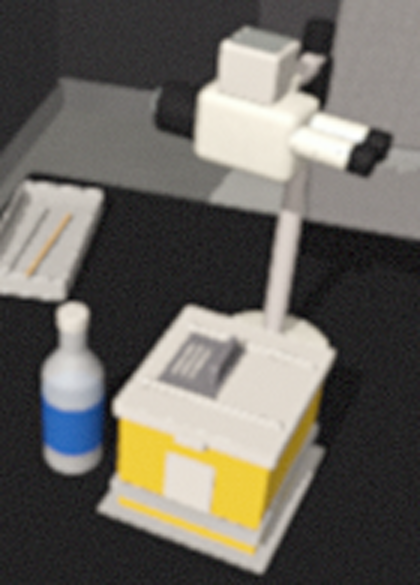

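```bash
cat > fit.py <<'E'
from h import *
from scipy.optimize import least_squares
def fit(pts,obs,x0,z0=0):
    # obs: list (cam, idx, uv)
    def tf(p):
        c,s=np.cos(p[2]),np.sin(p[2]);P=np.array(pts,float)
        return np.c_[p[0]+c*P[:,0]-s*P[:,1],p[1]+s*P[:,0]+c*P[:,1],P[:,2]+z0]
    def res(p):
        X=tf(p);return np.concatenate([proj(c,X[i])[0]-np.array(uv) for c,i,uv in obs])
    r=least_squares(res,x0,loss='soft_l1',x_scale=[.01,.01,.05]);return r.x,r.fun.reshape(-1,2).round(1)
E
cat > m1.py <<'E'
from fit import *
T=lambda u,v:(265-.5+(u+.5)/4.5,145-.5+(v+.5)/4.5)
S=lambda u,v:(225-.5+(u+.5)/3,60-.5+(v+.5)/3)
L=[(.078,.086,.15),(.078,-.086,.15),(-.078,-.086,.15),(-.078,.086,.15)]
obs=[('top',0,T(112,192)),('top',1,T(405,240)),('top',2,T(362,510)),('side',0,S(117,412)),('side',3,S(275,465)),('side',2,S(335,350)),('side',1,S(190,307))]
p,r=fit(L,obs,[.46,-.1,0]);print('bin',p.round(4),np.degrees(p[2]).round(2));print(r.tolist())
pt,r=fit(L,obs[:3],[.46,-.1,0]);print(pt.round(4))
ps,r=fit(L,obs[3:],[.46,-.1,0]);print(ps.round(4))
# plate corners top
for uv in [(177,240),(328,265),(318,362),(165,340)]:
    X=ray('top',[T(*uv)],.154)[0];c,s=np.cos(p[2]),np.sin(p[2]);d=X[:2]-p[:2];print('plate',c*d[0]+s*d[1],-s*d[0]+c*d[1])
# chute
T=lambda u,v:(95-.5+(u+.5)/5,145-.5+(v+.5)/5)
S=lambda u,v:(160-.5+(u+.5)/4.4,270-.5+(v+.5)/4.4)
C=[(.1,.024,.034),(.1,-.024,.034),(-.1,-.029,.034),(-.1,.029,.034)]
obs=[('top',0,T(418,165)),('top',1,T(483,202)),('top',2,T(312,485)),('top',3,T(237,435)),('side',0,S(224,155)),('side',1,S(291,112)),('side',2,S(526,362)),('side',3,S(442,440))]
p,r=fit(C,obs,[.45,.28,-.5],.004);print('chute',p.round(4),np.degrees(p[2]).round(2));print(r.tolist())
M=[(0,0,.004)]
corn=ray('top',[T(290,33),T(667,275),T(398,685),T(20,433)],.004);print('mat',corn.mean(0).round(4), (corn[0]-corn[3]).round(3),np.linalg.norm(corn[0]-corn[3]),np.linalg.norm(corn[0]-corn[1]))
print('pot',ray('top',[T(263,122)],.076).round(3),'bottle',ray('top',[(265+228/4.5,145+77/4.5)],.2).round(3))
print('tab end',ray('top',[T(233,530)],.03).round(3))
print('forceps',ray('top',[T(520,372),T(380,547),T(420,575)],.01).round(3))
E
python3 m1.py
```

```text
bin [ 0.5161 -0.2229 -0.1417] -8.12
[[1.9, 2.3], [-2.3, 1.2], [-0.6, -3.2], [2.1, -2.8], [-0.4, -3.9], [-2.6, 0.6], [-0.2, 1.5]]
[ 0.5196 -0.2254 -0.1587]
[ 0.5131 -0.213  -0.1452]
plate 0.060087757925247405 0.04829216217796865
plate 0.059218997017291705 -0.04614075463665798
plate -0.0008975548636442161 -0.04851589043940064
plate -0.0020916992950083214 0.046565635517863
chute [ 0.5505  0.2143 -0.5546] -31.77
[[1.0, -0.9], [1.3, 0.2], [0.7, 0.2], [-0.3, -0.2], [-0.4, 0.9], [-0.3, 0.0], [0.4, 0.9], [0.2, 0.1]]
mat [0.5298 0.2335 0.004 ] [ 0.252 -0.16   0.   ] 0.2986130735401579 0.28111933462762245
pot [[0.666 0.272 0.076]] bottle [[ 0.677 -0.209  0.2  ]]
tab end [[0.423 0.293 0.03 ]]
forceps [[0.521 0.123 0.01 ]
 [0.412 0.207 0.01 ]
 [0.395 0.182 0.01 ]]
```

```bash
python3 - <<'E'
from h import *
T=lambda u,v:(265-.5+(u+.5)/4.5,145-.5+(v+.5)/4.5)
S=lambda u,v:(225-.5+(u+.5)/3,60-.5+(v+.5)/3)
R=ray('top',[T(178,230),T(142,455),T(343,257),T(308,483)],.158);print(R.round(4),np.degrees(np.arctan2(*(R[0]-R[1])[1::-1])),np.degrees(np.arctan2(*(R[2]-R[3])[1::-1])),np.linalg.norm(R[0]-R[2]))
L=ray('top',[T(112,192),T(405,240),T(362,510),T(70,463)],.15);print(L.round(4),L.mean(0))
L2=ray('side',[S(117,412),S(190,307),S(335,350),S(275,465)],.15);print(L2.round(4),L2.mean(0))
for L in(L,L2):print([np.linalg.norm(L[i]-L[(i+1)%4]).round(3) for i in range(4)])
im=cv2.imread('pics/t0_raw.png');show(im,'t0c',(275,180,360,262),9)
im=cv2.imread('pics/s0_raw.png');show(im,'s0c',(255,155,345,225),8)
E
```

```text
[[ 0.5884 -0.1836  0.158 ]
 [ 0.4501 -0.1623  0.158 ]
 [ 0.5731 -0.2854  0.158 ]
 [ 0.4345 -0.264   0.158 ]] -8.765017462105023 -8.7855850555551 0.10286306246550161
[[ 0.6119 -0.1435  0.15  ]
 [ 0.5845 -0.3255  0.15  ]
 [ 0.4179 -0.2987  0.15  ]
 [ 0.4442 -0.1189  0.15  ]] [ 0.51465939 -0.22165796  0.15      ]
[[ 0.6076 -0.1347  0.15  ]
 [ 0.5827 -0.3272  0.15  ]
 [ 0.4192 -0.3027  0.15  ]
 [ 0.4469 -0.1114  0.15  ]] [ 0.51409828 -0.21899179  0.15      ]
[np.float64(0.184), np.float64(0.169), np.float64(0.182), np.float64(0.169)]
[np.float64(0.194), np.float64(0.165), np.float64(0.193), np.float64(0.162)]
```

View pics/t0c.png

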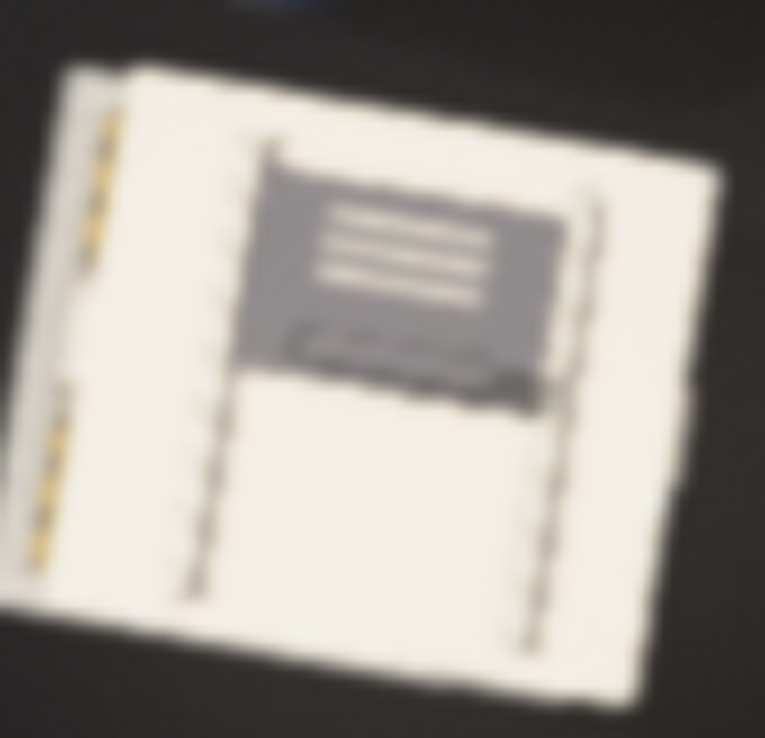

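View pics/s0c.png

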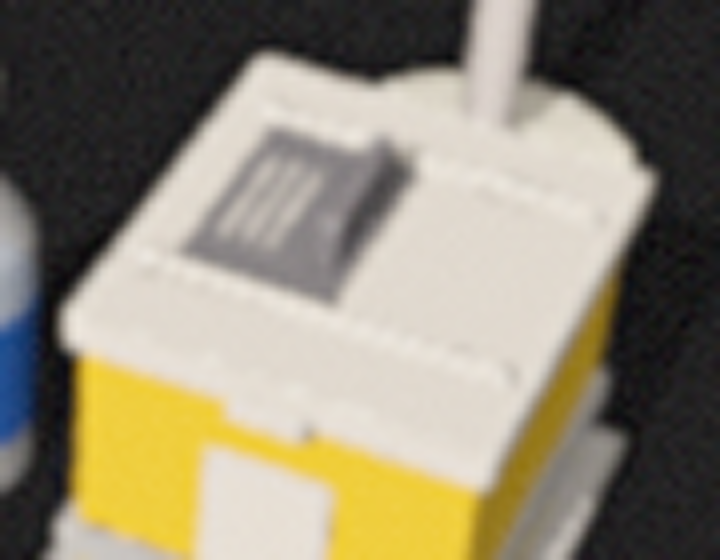

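```bash
python3 - <<'E'
from h import *
for z in(.25,.3,.35,.4,.45):
    print(z,'T body',ray('top',[(265+595/4.5,145+300/4.5)],z)[0].round(3),'S',ray('side',[(225+248/3,60+130/3)],z)[0].round(3),
     'T eye tips',ray('top',[(265+500/4.5,145+515/4.5)],z)[0].round(3),'S',ray('side',[(225+365/3,60+160/3)],z)[0].round(3),
     'T obj end',ray('top',[(265+640/4.5,145+100/4.5)],z)[0].round(3),'S',ray('side',[(225+170/3,60+110/3)],z)[0].round(3))
uv=(275+395/9,180+357/9);X=ray('top',[uv],.18)[0]
uv=(255+370/8,155+185/8);Y=ray('side',[uv],.18)[0]
p=np.array([.514,-.222]);a=np.radians(-8.6);c,s=np.cos(a),np.sin(a)
for X in(X,Y):
  d=X[:2]-p;print('ridge',X.round(4),c*d[0]+s*d[1],-s*d[0]+c*d[1])
print('opening',p+.032*np.array([c,s]))
E
```

```text
0.25 T body [ 0.545 -0.411  0.25 ] S [ 0.576 -0.561  0.25 ] T eye tips [ 0.423 -0.356  0.25 ] S [ 0.434 -0.533  0.25 ] T obj end [ 0.66  -0.438  0.25 ] S [ 0.678 -0.581  0.25 ]
0.3 T body [ 0.544 -0.394  0.3  ] S [ 0.561 -0.461  0.3  ] T eye tips [ 0.427 -0.342  0.3  ] S [ 0.431 -0.435  0.3  ] T obj end [ 0.654 -0.42   0.3  ] S [ 0.654 -0.479  0.3  ]
0.35 T body [ 0.543 -0.378  0.35 ] S [ 0.546 -0.36   0.35 ] T eye tips [ 0.431 -0.328  0.35 ] S [ 0.428 -0.337  0.35 ] T obj end [ 0.648 -0.402  0.35 ] S [ 0.63  -0.376  0.35 ]
0.4 T body [ 0.541 -0.361  0.4  ] S [ 0.531 -0.26   0.4  ] T eye tips [ 0.435 -0.314  0.4  ] S [ 0.425 -0.239  0.4  ] T obj end [ 0.642 -0.385  0.4  ] S [ 0.606 -0.274  0.4  ]
0.45 T body [ 0.54  -0.345  0.45 ] S [ 0.515 -0.159  0.45 ] T eye tips [ 0.439 -0.299  0.45 ] S [ 0.422 -0.141  0.45 ] T obj end [ 0.635 -0.367  0.45 ] S [ 0.582 -0.172  0.45 ]
ridge [ 0.5225 -0.2212  0.18  ] 0.008256553039678148 0.0020584249609622903
ridge [ 0.517  -0.2197  0.18  ] 0.0026015787333052267 0.0027110956554865606
opening [ 0.5456402  -0.22678513]
```

```bash
python3 - <<'E'
from h import *
from scipy.spatial.transform import Rotation as R
M=R.from_quat(status.state()['tool_rot']).as_matrix();print(M.round(3)); y=M[:,1];print(np.degrees(np.arctan2(y[1],y[0])))
E
```

```text
[[-0.001  0.364  0.931]
 [-0.001  0.931 -0.364]
 [-1.    -0.001 -0.   ]]
68.64223552508044
```

Call:
jog_arm([
  [[0.02,-0.043,0.008,-8],[0.02,-0.043,0.008,-8],[0.02,-0.043,0.008,-8],[0.02,-0.043,0.008,-8],[0.02,-0.043,0.008,-8]],
], jaw=1, force=40)

```text
t: 0.6
position: [0.3005, 0.2955, 0.2714]
tool_rot: [0.362, 0.607, -0.363, 0.607]
force: [0.5, 0.5, 0.2]
opening: 0.0853
```

Call:
jog_arm([
  [[0.02,-0.043,0,-8],[0.02,-0.043,0,-8],[0.02,-0.043,0,-8],[0.02,-0.043,0,-8],[0.02,-0.043,0,-5.2]],
])

```text
t: 1.1
position: [0.4006, 0.0803, 0.2713]
tool_rot: [0.537, 0.46, -0.537, 0.46]
force: [0.6, 1.1, -0.0]
opening: 0.0853
```

Call:
jog_arm([
  [[0.02,-0.045,0,0],[0.02,-0.045,0,0],[0.02,-0.045,0,0],[0.02,-0.045,0,0],[0.02,-0.045,0,0]],
])

```text
t: 1.6
position: [0.5006, -0.1448, 0.271]
tool_rot: [-0.536, -0.461, 0.536, -0.461]
force: [0.3, -0.4, 0.3]
opening: 0.0858
```

Call:
jog_arm([
  [[0.0095,-0.0385,-0.01,0],[0.0095,-0.0385,-0.015,0],[0,0,-0.03,0],[0,0,-0.02,0],[0,0,0,0]],
])

```text
t: 2.1
position: [0.5182, -0.2193, 0.1934]
tool_rot: [-0.535, -0.463, 0.537, -0.459]
force: [-0.2, -0.3, -0.1]
opening: 0.0856
```

```bash
python3 - <<'E'
from h import *
s=status.state();print(s['position'],s['t'])
shot('side','s1',(225,60,365,255),3)
shot('top','t1',(265,145,435,275),4.5)
E
```

```text
[ 0.51816427 -0.21934151  0.19337484] 2.1
```

View pics/s1.png

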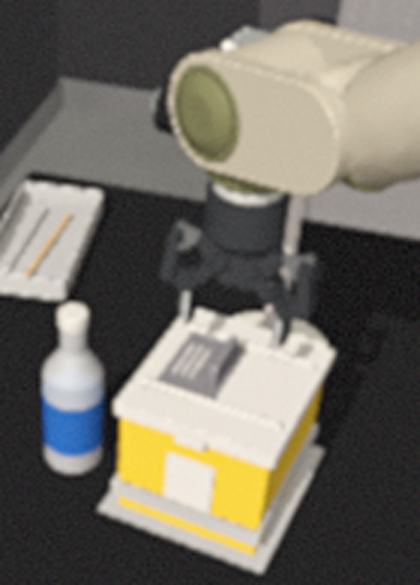

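View pics/t1.png

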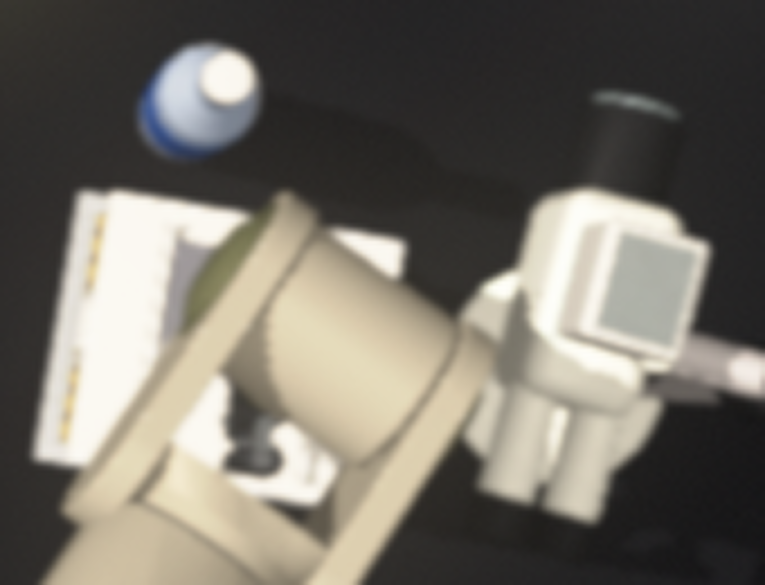

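```bash
python3 - <<'E'
from h import *
T=lambda u,v:(265-.5+(u+.5)/4.5,145-.5+(v+.5)/4.5)
for z in(.35,.4,.45,.5):
  print(z,ray('top',[T(495,345),T(465,400),T(275,200)],z)[:,:2].round(3).tolist())
print(status.state()['joints'])
show('pics/s1_raw.png','s1b',None,1.5)
E
```

```text
0.35 [[0.519, -0.325], [0.491, -0.309], [0.593, -0.21]]
0.4 [[0.519, -0.311], [0.492, -0.296], [0.59, -0.201]]
0.45 [[0.519, -0.297], [0.493, -0.282], [0.586, -0.193]]
0.5 [[0.519, -0.283], [0.494, -0.269], [0.582, -0.184]]
[-6.10129045e-01  4.31639277e-01  1.31754605e+00 -7.31846547e-06
  1.39236541e+00 -4.60873459e-01]
```

View pics/s1b.png

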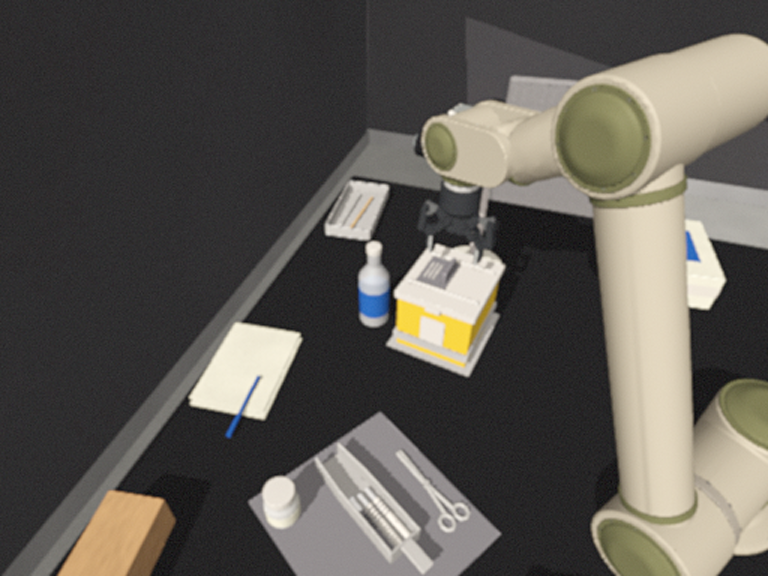

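Call:
jog_arm([
  [[0.002,0.018,0,0],[0.001,0,-0.02,0],[0,0,-0.01,0],[0,0,-0.003,0],[0,0,0,0]],
])

```text
t: 2.7
position: [0.5224, -0.2016, 0.1636]
tool_rot: [0.536, 0.461, -0.536, 0.461]
force: [0.1, -0.5, 0.5]
opening: 0.0854
```

Call:
jog_arm([
  [[0,0,0,0],[0,0,0,0],[0,0,0,0],[0,0,0,0],[0,0,0,0]],
], jaw=-1)

```text
t: 3.2
position: [0.5227, -0.2019, 0.1636]
tool_rot: [0.536, 0.461, -0.536, 0.462]
force: [4.1, 0.8, -0.3]
opening: 0.0121
```

Call:
jog_arm([
  [[-0.008,0.0012,0,0],[-0.012,0.0018,0,0],[-0.012,0.0018,0,0],[-0.012,0.0018,0,0],[-0.008,0.0012,0,0]],
])

```text
t: 3.7
position: [0.4699, -0.1935, 0.1637]
tool_rot: [0.536, 0.461, -0.535, 0.461]
force: [3.8, 3.4, 2.7]
opening: 0.0089
```

Call:
jog_arm([
  [[-0.003,0.0005,0,0],[-0.003,0.0005,0,0],[-0.003,0.0005,0,0],[0,0,0,0],[0,0,0,0]],
])

```text
t: 4.2
position: [0.4686, -0.1936, 0.1639]
tool_rot: [0.54, 0.456, -0.532, 0.466]
force: [42.8, 1.8, -17.9]
opening: 0.0087
```

Call:
jog_arm([
  [[0.004,-0.0006,0,0],[0,0,0,0],[0,0,0,0],[0,0,0,0]],
], jaw=1)

```text
t: 4.6
position: [0.4647, -0.1931, 0.1633]
tool_rot: [-0.536, -0.461, 0.536, -0.461]
force: [-0.0, -0.0, 0.3]
opening: 0.0662
```

Call:
jog_arm([
  [[0,0.005,0.03,0],[0,0.02,0.04,0],[0.005,0.04,0.02,8],[0.005,0.045,0,8],[0.005,0.045,0,8]],
])

```text
t: 5.1
position: [0.48, -0.0369, 0.2541]
tool_rot: [0.427, 0.563, -0.427, 0.564]
force: [0.5, -0.0, -0.3]
opening: 0.0852
```

Call:
jog_arm([
  [[0,0.045,0,8],[0,0.045,0,8],[0,0.045,0,8],[-0.01,0.04,0,8],[0,0.04,0,8]],
])

```text
t: 5.6
position: [0.469, 0.1784, 0.2535]
tool_rot: [0.208, 0.676, -0.208, 0.676]
force: [0.7, 0.5, 0.4]
opening: 0.0855
```

```bash
python3 - <<'E'
from h import *
shot('side','s2',(255,155,345,225),8)
shot('top','t2',(275,180,360,262),9)
s=status.state();print(s['position'],s['t'],s['joints'])
E
```

```text
[0.46926372 0.18022088 0.25337541] 5.7 [ 1.30413991e-01  2.81201616e-01  1.38287879e+00  6.44526650e-04
  1.47757311e+00 -8.45414545e-01]
```

View pics/s2.png

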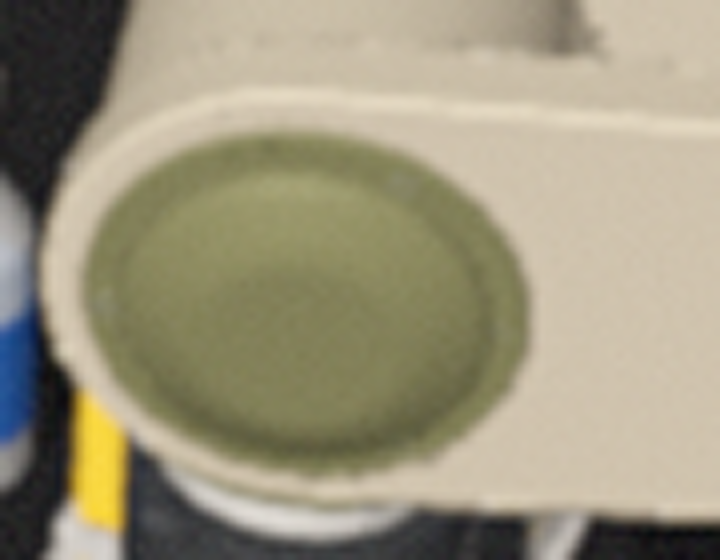

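View pics/t2.png

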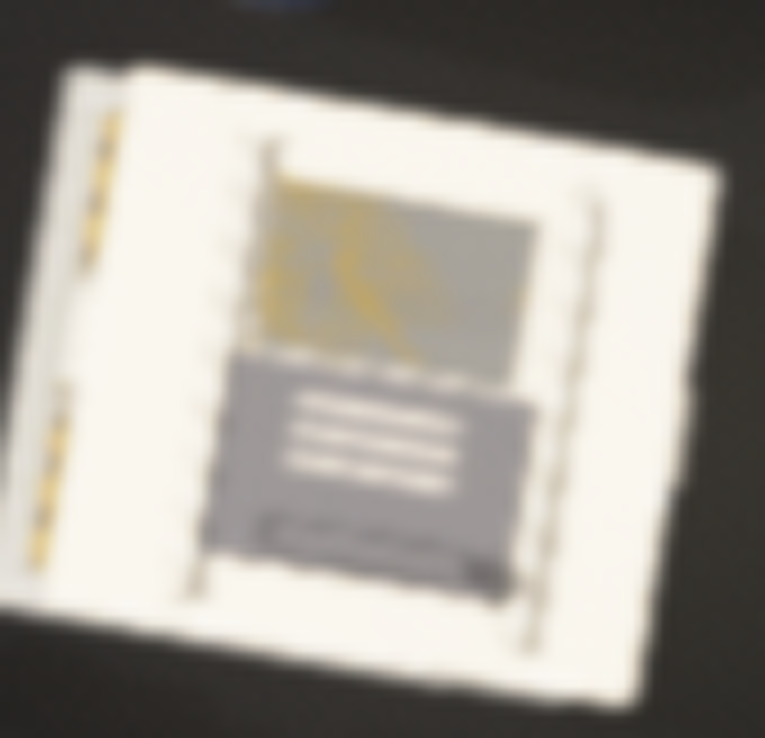

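```bash
python3 - <<'E'
from h import *
T=lambda u,v:(275-.5+(u+.5)/9,180-.5+(v+.5)/9)
L=ray('top',[T(281,180),T(540,220),T(507,383),T(255,348)],.15);print(L.round(4),L.mean(0).round(4),[np.linalg.norm(L[i]-L[(i+1)%4]).round(3) for i in range(4)])
print([np.degrees(np.arctan2(*(L[a]-L[b])[1::-1])).round(1) for a,b in((0,3),(1,2),(0,1),(3,2))])
# tab height from side
c,s=np.cos(-.5546),np.sin(-.5546);p=np.array([.5505,.2143])
for z in(.01,.015,.02,.025,.03,.035,.04):
    w=[p+np.array([c*x-s*y,s*x+c*y]) for x,y in((-.149,.011),(-.149,-.011))]
    uv=proj('side',[[*q,z] for q in w]);uv=(uv-[160,270])*4.4;print(z,uv.round(0).tolist())
E
```

```text
[[ 0.5782 -0.1892  0.15  ]
 [ 0.5669 -0.2695  0.15  ]
 [ 0.5163 -0.2594  0.15  ]
 [ 0.5261 -0.1814  0.15  ]] [ 0.5469 -0.2249  0.15  ] [np.float64(0.081), np.float64(0.052), np.float64(0.079), np.float64(0.053)]
[np.float64(-8.5), np.float64(-11.4), np.float64(82.0), np.float64(82.9)]
0.01 [[531.0, 516.0], [563.0, 486.0]]
0.015 [[532.0, 512.0], [564.0, 482.0]]
0.02 [[533.0, 508.0], [564.0, 478.0]]
0.025 [[533.0, 504.0], [565.0, 474.0]]
0.03 [[534.0, 500.0], [566.0, 470.0]]
0.035 [[534.0, 496.0], [567.0, 466.0]]
0.04 [[535.0, 492.0], [567.0, 462.0]]
```

Call:
jog_arm([
  [[-0.012,0.045,0,2.8],[-0.011,0.045,0,0],[0,0.009,-0.03,0],[0,0,-0.04,0],[0,0,-0.04,0]],
], jaw=0, force=120)

```text
t: 6.2
position: [0.4472, 0.2755, 0.1424]
tool_rot: [0.194, 0.68, -0.194, 0.68]
force: [0.8, -0.7, 0.6]
opening: 0.0426
```

Call:
jog_arm([
  [[0,0,-0.04,0],[0,0,-0.03,0],[0,0,0,0]],
])

```text
t: 6.5
position: [0.4456, 0.2743, 0.0702]
tool_rot: [0.192, 0.682, -0.196, 0.678]
force: [-0.4, 0.1, -0.1]
opening: 0.0427
```

```bash
python3 - <<'E'
from h import *
s=status.state();print(s['position'],s['t'],s['opening'])
shot('side','s3',(160,270,340,384),4.4)
shot('top','t3',(95,145,235,285),5)
E
```

```text
[0.44557216 0.27433709 0.0702451 ] 6.5 0.042696398992437656
```

View pics/s3.png

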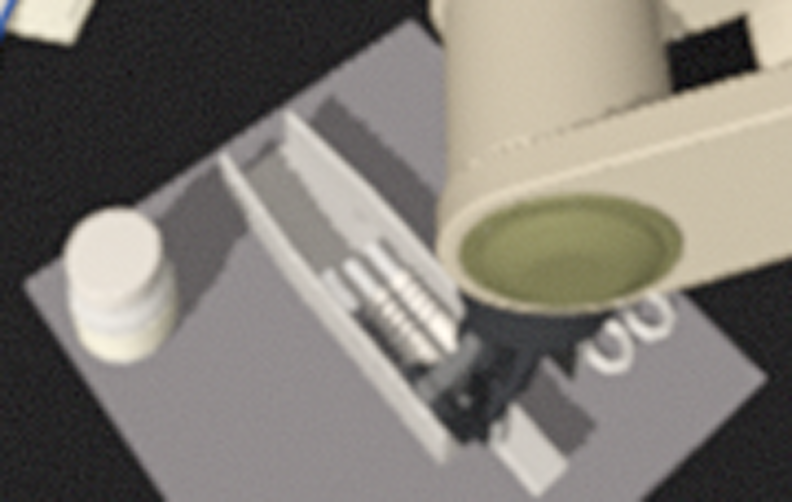

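View pics/t3.png

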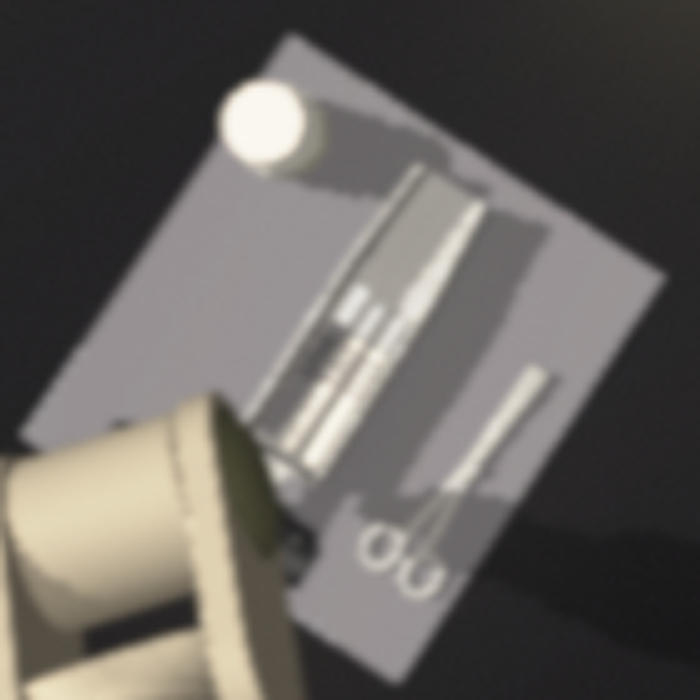

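Call:
jog_arm([
  [[0.0005,0.005,-0.015,0],[0,0,-0.02,0],[0,0,-0.015,0],[0,0,-0.004,0],[0,0,0,0]],
])

```text
t: 7.1
position: [0.4485, 0.281, 0.0205]
tool_rot: [0.194, 0.68, -0.193, 0.681]
force: [0.4, -1.1, 0.4]
opening: 0.0428
```

Call:
jog_arm([
  [[0,0,0,0],[0,0,0,0],[0,0,0,0],[0,0,0,0],[0,0,0,0]],
], jaw=-1, force=120)

```text
t: 7.6
position: [0.4486, 0.281, 0.0211]
tool_rot: [0.194, 0.679, -0.193, 0.681]
force: [-2.2, -2.2, 9.1]
opening: 0.0188
```

Call:
jog_arm([
  [[0,0,0.01,0],[0,0,0.015,0],[0,0,0.015,0],[0,0,0,0]],
])

```text
t: 8.0
position: [0.4487, 0.2813, 0.0615]
tool_rot: [0.194, 0.679, -0.193, 0.681]
force: [-0.8, 1.2, -1.5]
opening: 0.0181
```

```bash
python3 - <<'E'
from h import *
s=status.state();print(s['position'],s['t'],s['opening'],s['force'],s['torque'])
shot('side','s4',(160,250,340,384),4.4)
shot('top','t4',(95,145,235,285),5)
E
```

```text
[0.44865441 0.28130495 0.06148792] 8.0 0.01810134635527593 [-0.79775828  1.20711676 -1.53670691] [0.10491865 0.23612917 0.04023127]
```

View pics/s4.png

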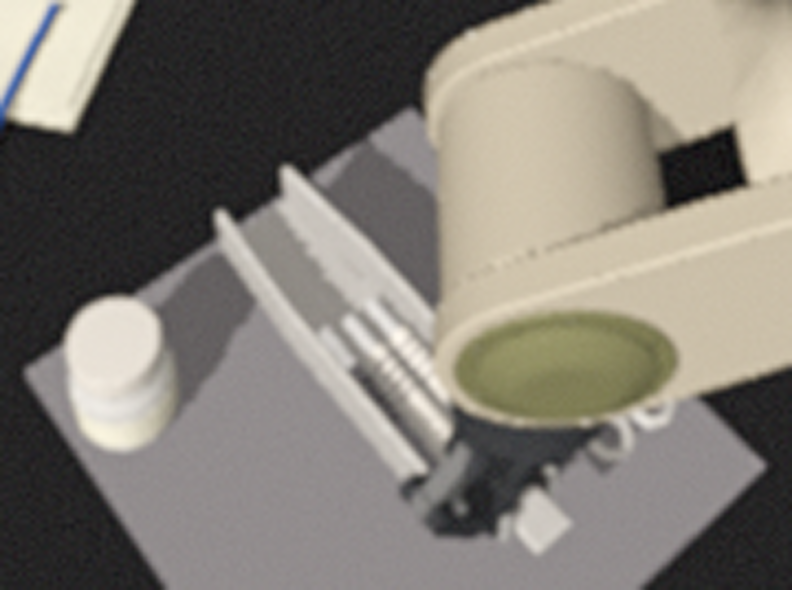

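View pics/t4.png

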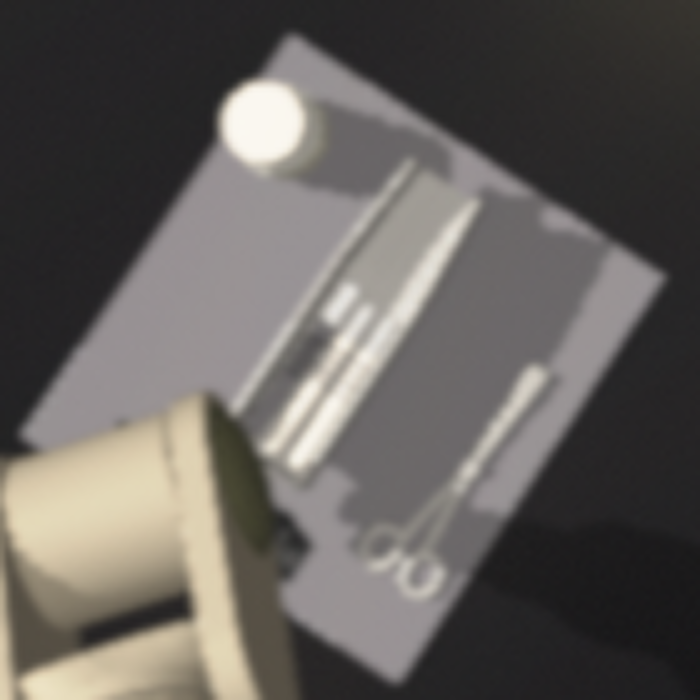

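```bash
cat > tri.py <<'E'
from h import *
def tri(ut,us):
    P=[];
    for c in('top','side'):
        m=camera_model(c);P.append(np.array(m['mtx'])@np.c_[np.array(m['R']),np.array(m['t'])])
    X=cv2.triangulatePoints(P[0],P[1],np.array(ut,float).reshape(2,1),np.array(us,float).reshape(2,1))[:,0]
    X=X[:3]/X[3]; e=[proj('top',X)[0]-ut,proj('side',X)[0]-us]
    return X,np.abs(e).max()
E
python3 - <<'E'
from tri import *
T=lambda u,v:(95-.5+(u+.5)/5,145-.5+(v+.5)/5)
S=lambda u,v:(160-.5+(u+.5)/4.4,250-.5+(v+.5)/4.4)
for a,b in(((410,162),(222,213)),((478,203),(289,168))): print(tri(T(*a),S(*b)))
S=lambda u,v:(160-.5+(u+.5)/4.4,270-.5+(v+.5)/4.4)
for a,b in(((418,165),(224,155)),((483,202),(291,112))): print(tri(T(*a),S(*b)))
E
```

```text
(array([0.64362438, 0.18390319, 0.07820503]), np.float64(0.18221986480324404))
(array([0.6200787 , 0.14350772, 0.07540411]), np.float64(0.1797262530193393))
(array([0.64493108, 0.1839318 , 0.0467423 ]), np.float64(0.19856886565949594))
(array([0.6221959 , 0.14422658, 0.04309262]), np.float64(0.5574231005725778))
```

Call:
jog_arm([
  [[0,0,0.02,0],[0,0,0.035,0],[0,0,0.04,0],[0,0,0.04,0],[0.005,-0.01,0.025,-2]],
])

```text
t: 8.6
position: [0.4526, 0.2716, 0.2214]
tool_rot: [0.205, 0.676, -0.204, 0.677]
force: [-0.2, 0.1, -2.5]
opening: 0.0184
```

Call:
jog_arm([
  [[0.008,-0.015,0,-3.8],[0.01,-0.02,0,-5],[0.01,-0.02,0,-5],[0.01,-0.02,0,-5],[0.01,-0.02,0,-5]],
])

```text
t: 9.1
position: [0.5007, 0.1751, 0.2183]
tool_rot: [0.341, 0.62, -0.342, 0.618]
force: [-0.0, -0.0, -3.0]
opening: 0.0185
```

```bash
python3 - <<'E'
from h import *
s=status.state();print(s['position'],s['t'],s['opening'],s['force'],s['torque'])
shot('side','s5')
E
```

```text
[0.50074745 0.17508373 0.21825044] 9.1 0.018521920318655377 [-0.01998178 -0.02416905 -2.9604728 ] [0.17016865 0.1382491  0.02142035]
```

View pics/s5.png

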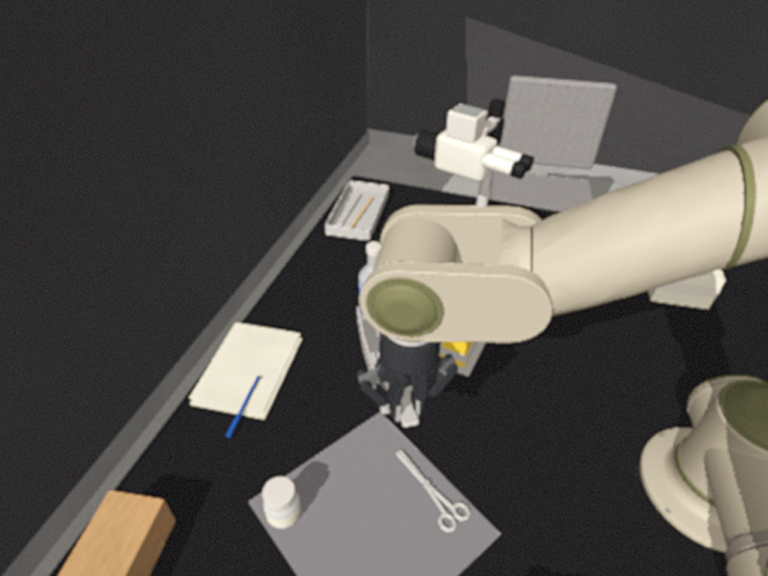

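Call:
jog_arm([
  [[0.01,-0.02,0,-5],[0.01,-0.02,0,-5],[0.01,-0.02,0,-5],[0.01,-0.02,0,-5],[0.01,-0.02,0,-5]],
])

```text
t: 9.65
position: [0.5508, 0.0752, 0.2183]
tool_rot: [0.467, 0.531, -0.468, 0.53]
force: [0.3, -0.2, -3.3]
opening: 0.0182
```

Call:
jog_arm([
  [[0.01,-0.015,0,-5],[0.01,-0.01,0,-5],[0.005,-0.005,0,-4],[0.002,0,0,-2],[0,0,0,0]],
])

```text
t: 10.15
position: [0.5777, 0.0459, 0.2182]
tool_rot: [-0.536, -0.462, 0.536, -0.461]
force: [0.6, -0.4, -4.2]
opening: 0.0184
```

```bash
python3 - <<'E'
from h import *
from scipy.spatial.transform import Rotation as R
s=status.state();print(s['position'],s['t'],s['opening'],s['force'],s['torque'])
M=R.from_quat(s['tool_rot']).as_matrix()[:,1];print(np.degrees(np.arctan2(M[1],M[0])))
shot('side','s6',(200,100,400,250),4)
shot('top','t6',(215,125,385,265),4.5)
E
```

```text
[0.57774737 0.04587419 0.21821259] 10.15 0.01839712914587925 [ 0.60234463 -0.44682961 -4.22827815] [ 0.23990889 -0.05224599 -0.04290873]
-8.575827246856457
```

View pics/s6.png

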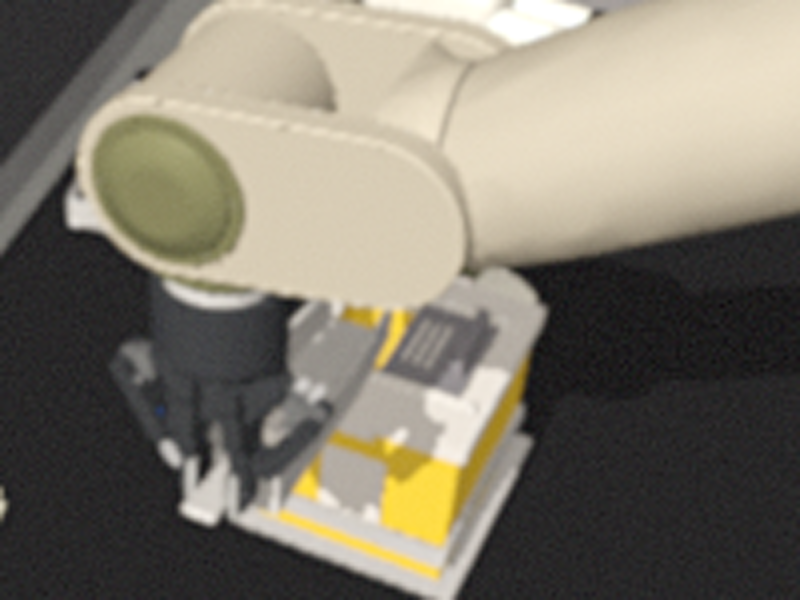

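View pics/t6.png

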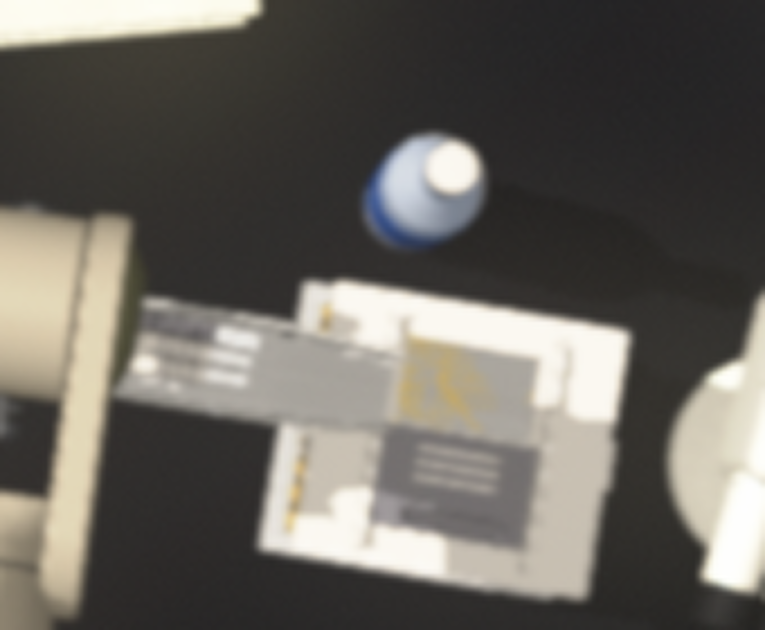

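```bash
python3 - <<'E'
from h import *
show('pics/t6_raw.png','t6b',(270,185,350,255),9.5)
E
```

```text
(no output)
```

View pics/t6b.png

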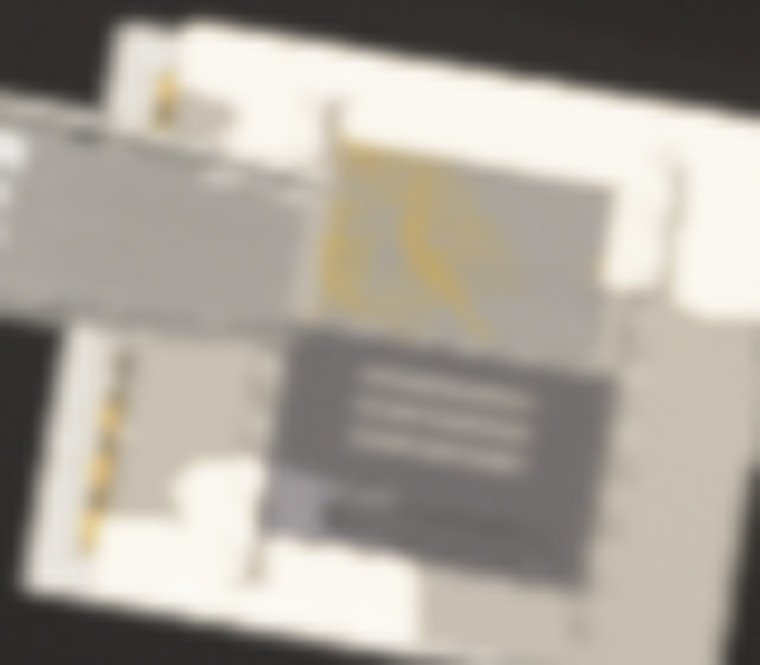

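```bash
python3 - <<'E'
from h import *
T=lambda u,v:(270-.5+(u+.5)/9.5,185-.5+(v+.5)/9.5)
o=np.array([.5465,-.2258]);a=np.radians(-8.6);c,s=np.cos(a),np.sin(a)
for z in(.19,.204):
  for uv in((314,190),(290,330)):
    X=ray('top',[T(*uv)],z)[0];d=X[:2]-o;print(z,X.round(4),'bin-rel',(c*d[0]+s*d[1]).round(4),(-s*d[0]+c*d[1]).round(4))
d=np.array([.5777,.0459])-o;print('grip',c*d[0]+s*d[1],-s*d[0]+c*d[1])
E
```

```text
0.19 [ 0.5625 -0.1755  0.19  ] bin-rel 0.0083 0.0521
0.19 [ 0.5227 -0.1689  0.19  ] bin-rel -0.032 0.0527
0.204 [ 0.562  -0.1738  0.204 ] bin-rel 0.0075 0.0537
0.204 [ 0.5226 -0.1673  0.204 ] bin-rel -0.0323 0.0543
grip -0.00977955372498929 0.27331061144591523
```

Call:
jog_arm([
  [[0.005,-0.01,0,0],[0.004,-0.0105,-0.01,0],[0,0,-0.015,0],[0,0,-0.009,0],[0,0,0,0]],
])

```text
t: 10.75
position: [0.5862, 0.025, 0.1835]
tool_rot: [-0.535, -0.462, 0.537, -0.46]
force: [-0.5, 0.7, -2.1]
opening: 0.0186
```

```bash
python3 - <<'E'
from h import *
s=status.state();print(s['position'],s['t'],s['opening'],s['force'],s['torque'])
shot('side','s7',(200,100,400,250),4)
shot('top','t7',(270,185,350,255),9.5)
E
```

```text
[0.58624792 0.02498621 0.18352814] 10.75 0.018605063543910182 [-0.49359792  0.66730148 -2.11240335] [ 0.26226953 -0.08130666 -0.02403466]
```

View pics/s7.png

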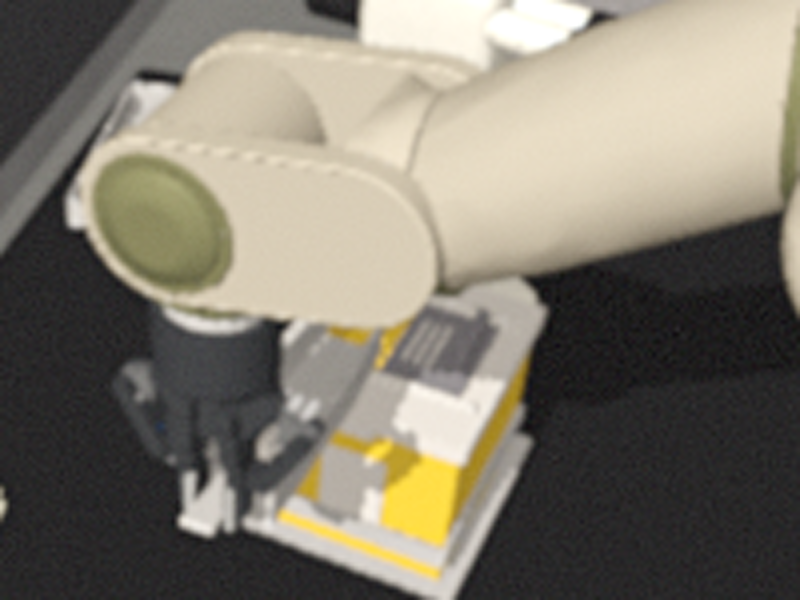

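View pics/t7.png

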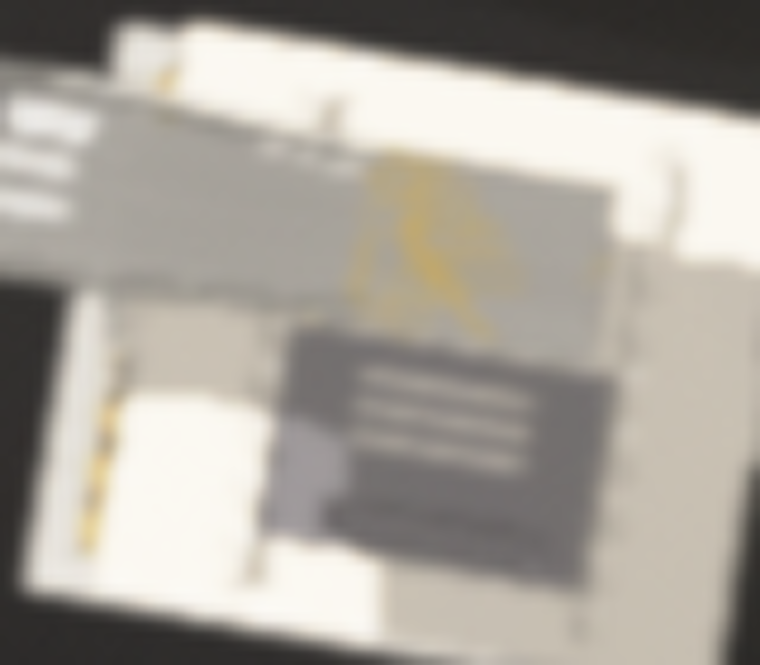

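Call:
jog_arm([
  [[0,0,0,0],[0,0,0,0],[0,0,0,0]],
], force=20)

```text
t: 11.15
position: [0.5869, 0.0255, 0.1857]
tool_rot: [0.536, 0.461, -0.536, 0.462]
force: [-0.4, 0.8, -3.3]
opening: 0.0184
```

Call:
jog_arm([
  [[0,0,0.008,0],[0,0,0.008,0],[0,0,0.008,0],[0,0,0,0]],
])

```text
t: 11.55
position: [0.5874, 0.0253, 0.2111]
tool_rot: [0.537, 0.46, -0.535, 0.462]
force: [-0.4, -0.2, -2.8]
opening: 0.0182
```

```bash
python3 - <<'E'
from h import *
s=status.state();print(s['position'],s['t'],s['opening'],s['force'],s['torque'])
shot('side','s8',(200,100,400,250),4)
shot('top','t8',(270,185,350,255),9.5)
E
```

```text
[0.58738622 0.02531912 0.21108792] 11.55 0.018249845266003064 [-0.41225754 -0.17219111 -2.77015887] [ 0.30819567 -0.04127103 -0.02845172]
```

View pics/s8.png

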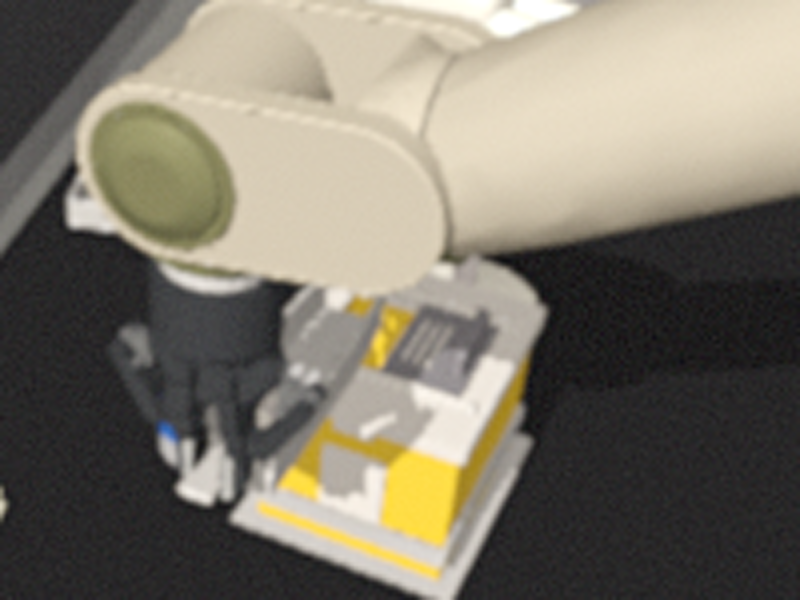

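View pics/t8.png

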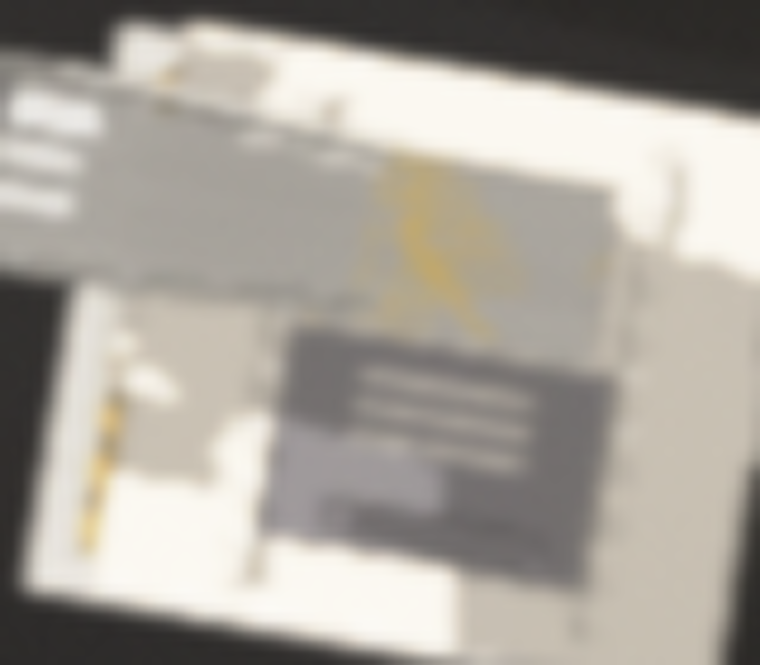

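Call:
jog_arm([
  [[0,0,-0.012,0],[0,0,-0.012,0],[0,0,0,0],[0,0,0,0],[0,0,0,0]],
], jaw=-1, force=20)

```text
t: 12.15
position: [0.587, 0.0254, 0.1855]
tool_rot: [0.536, 0.461, -0.536, 0.461]
force: [0.0, 0.5, -2.9]
opening: 0.0185
```

Call:
jog_arm([
  [[0,0,0.008,0],[0,0,0.008,0],[0,0,0.008,0],[0,0,0,0]],
])

```text
t: 12.55
position: [0.5874, 0.0253, 0.2112]
tool_rot: [0.537, 0.46, -0.535, 0.462]
force: [-0.5, -0.4, -2.5]
opening: 0.0184
```

```bash
python3 - <<'E'
from h import *
s=status.state();print(s['position'],s['t'],s['opening'],s['force'],s['torque'])
shot('top','t9',(270,185,350,255),9.5)
E
```

```text
[0.58740991 0.02532477 0.2112121 ] 12.55 0.01839131246532077 [-0.51435012 -0.38881869 -2.5334635 ] [ 0.32703172 -0.03062579 -0.07799532]
```

View pics/t9.png

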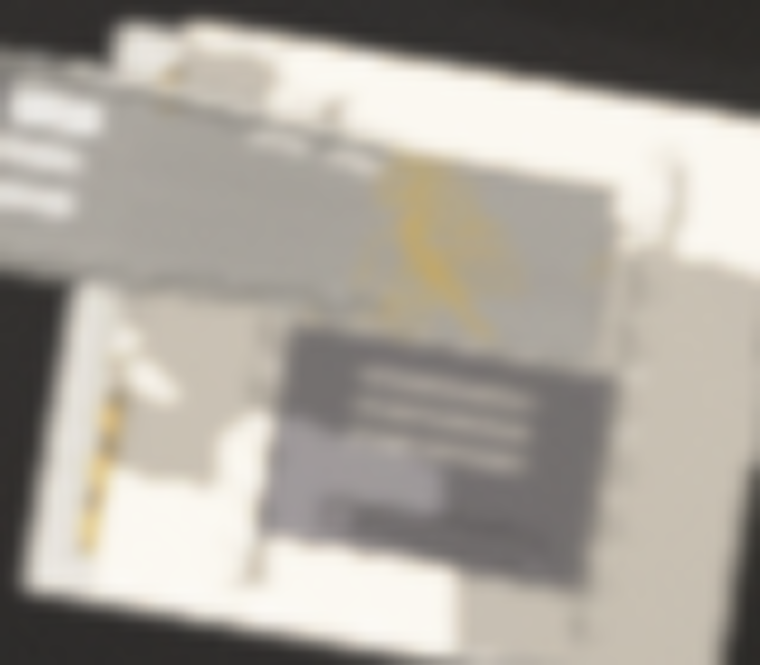

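Call:
jog_arm([
  [[0,0,-0.01,0],[0,0,-0.01,0],[0,0,0,0]],
], jaw=-0.76, force=20)

```text
t: 12.9
position: [0.5858, 0.0255, 0.1868]
tool_rot: [-0.535, -0.462, 0.537, -0.46]
force: [-0.8, 1.0, -3.0]
opening: 0.0183
```

Call:
jog_arm([
  [[0,0,0,0],[0,0,0,0]],
], jaw=-0.68)

```text
t: 13.1
position: [0.5869, 0.0254, 0.1894]
tool_rot: [0.536, 0.461, -0.536, 0.461]
force: [0.0, 0.2, -2.5]
opening: 0.0186
```

```bash
python3 - <<'E'
from h import *
s=status.state();print(s['position'],s['t'],s['opening'],s['force'],s['torque'])
E
```

```text
[0.58694809 0.02538016 0.1894046 ] 13.1 0.018580992387403118 [ 0.0079209   0.23474705 -2.5204079 ] [ 0.2511387  -0.05517701  0.03182065]
```

Call:
jog_arm([
  [[0,0,0,0],[0,0,0,0]],
], jaw=-0.64)

```text
t: 13.3
position: [0.5869, 0.0254, 0.1896]
tool_rot: [0.536, 0.461, -0.536, 0.461]
force: [0.4, -0.6, -2.7]
opening: 0.0184
```

```bash
python3 - <<'E'
from h import *
s=status.state();print(s['position'],s['t'],s['opening'],s['force'],s['torque'])
E
```

```text
[0.58691771 0.02540777 0.18957434] 13.3 0.018431817959120782 [ 0.40730221 -0.59566251 -2.69208442] [ 0.22851186 -0.08926986 -0.02143515]
```

Call:
jog_arm([
  [[0,0,0,0],[0,0,0,0]],
], jaw=-0.61)

```text
t: 13.5
position: [0.5868, 0.0254, 0.1894]
tool_rot: [0.536, 0.461, -0.536, 0.461]
force: [0.5, -0.5, -3.3]
opening: 0.0185
```

```bash
python3 - <<'E'
from h import *
s=status.state();print(s['position'],s['t'],s['opening'],s['force'],s['torque'])
shot('top','t10',(270,185,350,255),9.5)
E
```

```text
[0.58682514 0.02539818 0.18940319] 13.5 0.018543867729265303 [ 0.54883763 -0.53938678 -3.30806758] [ 0.32064523 -0.04998096 -0.03171066]
```

View pics/t10.png

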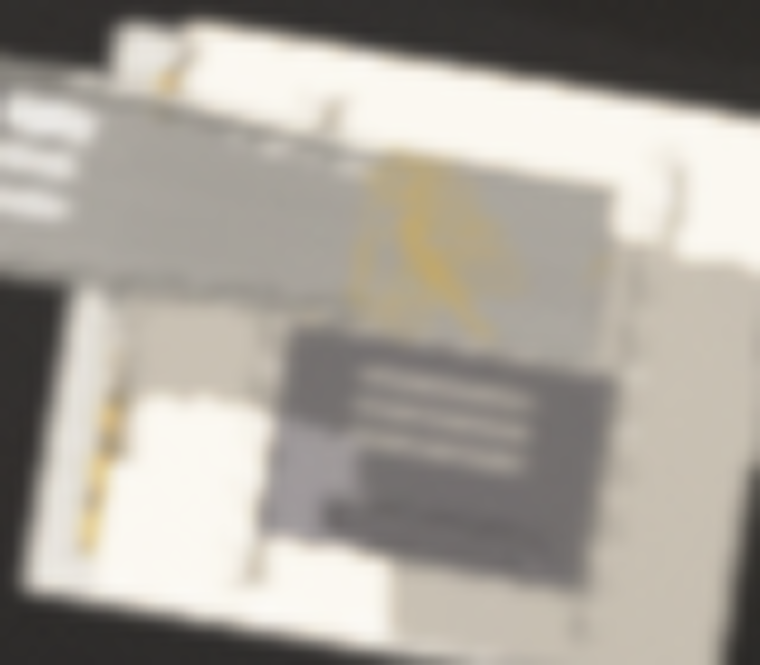

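Call:
jog_arm([
  [[0,0,0.02,0],[0,0,0.025,0],[0,0,0,0],[0,0,-0.045,0],[0,0,0,0]],
], jaw=-0.64)

```text
t: 14.05
position: [0.584, 0.0258, 0.1837]
tool_rot: [-0.533, -0.464, 0.539, -0.458]
force: [-0.8, 0.4, -3.6]
opening: 0.0187
```

```bash
python3 - <<'E'
from h import *
s=status.state();print(s['position'],s['t'],s['opening'],s['force'],s['torque'])
shot('top','t11',(270,185,350,255),9.5)
E
```

```text
[0.58398168 0.02581587 0.18368968] 14.05 0.018702113138266314 [-0.77142004  0.42955407 -3.58877389] [ 0.35155325 -0.02907066  0.01577789]
```

View pics/t11.png

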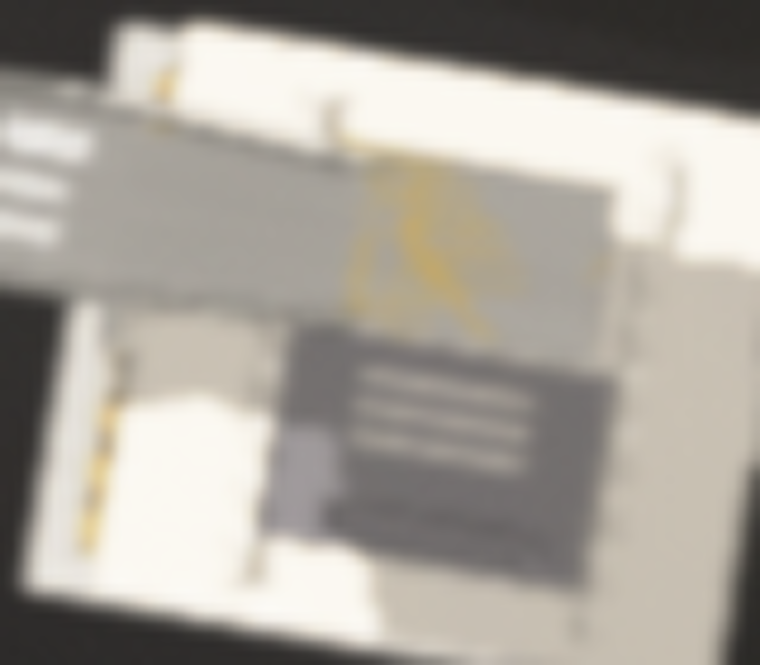

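Call:
jog_arm([
  [[0,0,0.02,0],[0,0.01,0.02,0],[-0.005,0.015,0,4],[-0.01,0.02,0,5],[-0.01,0.02,0,5]],
], jaw=-1, force=120)

```text
t: 14.6
position: [0.5618, 0.0909, 0.2307]
tool_rot: [0.475, 0.523, -0.475, 0.524]
force: [0.3, -0.3, -3.5]
opening: 0.0187
```

Call:
jog_arm([
  [[-0.01,0.02,0,6],[-0.01,0.02,0,6],[-0.01,0.02,0,6],[-0.01,0.02,0,6],[-0.01,0.02,0,6]],
])

```text
t: 15.1
position: [0.5116, 0.1912, 0.2307]
tool_rot: [0.323, 0.629, -0.322, 0.63]
force: [1.0, 0.8, -2.3]
opening: 0.0187
```

Call:
jog_arm([
  [[-0.01,0.02,0,6],[-0.01,0.02,0,6],[-0.01,0.02,0,6],[-0.01,0.02,0,4.75],[0,0,0,0]],
])

```text
t: 15.6
position: [0.4708, 0.2724, 0.2307]
tool_rot: [0.193, 0.68, -0.192, 0.681]
force: [0.3, 0.0, -2.8]
opening: 0.0186
```

```bash
cat > st.py <<'E'
from h import *
from scipy.spatial.transform import Rotation as R
s=status.state();M=R.from_quat(s['tool_rot']).as_matrix()[:,1];y=np.degrees(np.arctan2(M[1],M[0]))
print('t',round(s['t'],2),'pos',s['position'].round(4),'jawyaw',y.round(2),'op',round(float(s['opening']),4),'F',s['force'].round(1),'T',s['torque'].round(2))
E
python3 st.py
```

```text
t 15.6 pos [0.4708 0.2724 0.2307] jawyaw 58.46 op 0.0186 F [ 0.3  0.  -2.8] T [ 0.14  0.27 -0.06]
```

Call:
jog_arm([
  [[-0.011,0.0045,-0.03,0],[-0.011,0.0045,-0.04,0],[0,0,-0.04,0],[0,0,-0.04,0],[0,0,-0.03,0]],
])

```text
t: 16.1
position: [0.45, 0.2789, 0.0481]
tool_rot: [0.194, 0.68, -0.194, 0.68]
force: [0.7, 0.6, -2.2]
opening: 0.0185
```

Call:
jog_arm([
  [[0,0,-0.015,0],[0,0,-0.01,0],[0,0,0,0],[0,0,0,0]],
], force=30)

```text
t: 16.5
position: [0.4507, 0.2795, 0.0254]
tool_rot: [0.194, 0.679, -0.194, 0.681]
force: [-0.3, 0.1, -1.7]
opening: 0.0184
```

```bash
python3 st.py
```

```text
t 16.5 pos [0.4507 0.2795 0.0254] jawyaw 58.16 op 0.0184 F [-0.3  0.1 -1.7] T [ 0.09  0.19 -0.06]
```

Call:
jog_arm([
  [[0,0,-0.003,0],[0,0,-0.002,0],[0,0,0,0],[0,0,0,0]],
])

```text
t: 16.9
position: [0.4504, 0.2796, 0.021]
tool_rot: [0.194, 0.679, -0.193, 0.681]
force: [-4.0, -1.3, 11.5]
opening: 0.0182
```

Call:
jog_arm([
  [[0,0,0,0],[0,0,0,0],[0,0,0,0]],
], jaw=0)

```text
t: 17.2
position: [0.45, 0.2795, 0.0195]
tool_rot: [0.194, 0.68, -0.194, 0.68]
force: [-1.2, 0.9, -0.2]
opening: 0.0428
```

```bash
python3 st.py;python3 - <<'E'
from h import *
shot('side','s12',(160,270,340,384),4.4)
shot('top','t12',(95,145,235,285),5)
E
```

```text
t 17.2 pos [0.45   0.2795 0.0195] jawyaw 58.19 op 0.0428 F [-1.2  0.9 -0.2] T [-0.    0.03 -0.02]
```

View pics/s12.png

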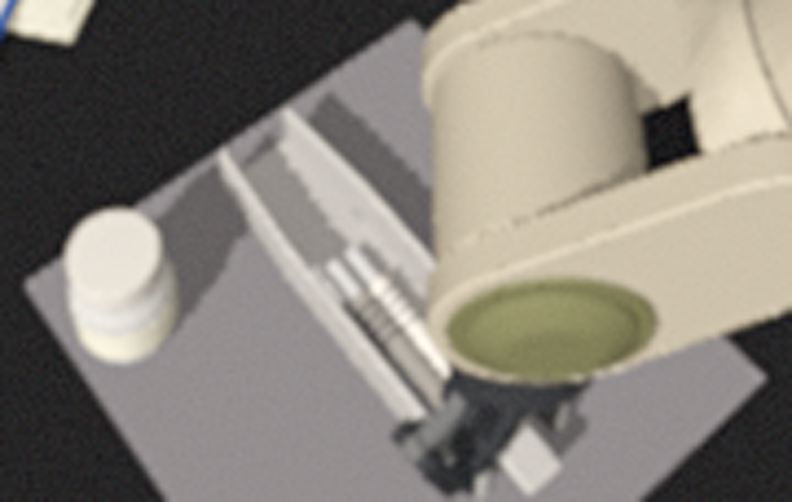

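View pics/t12.png

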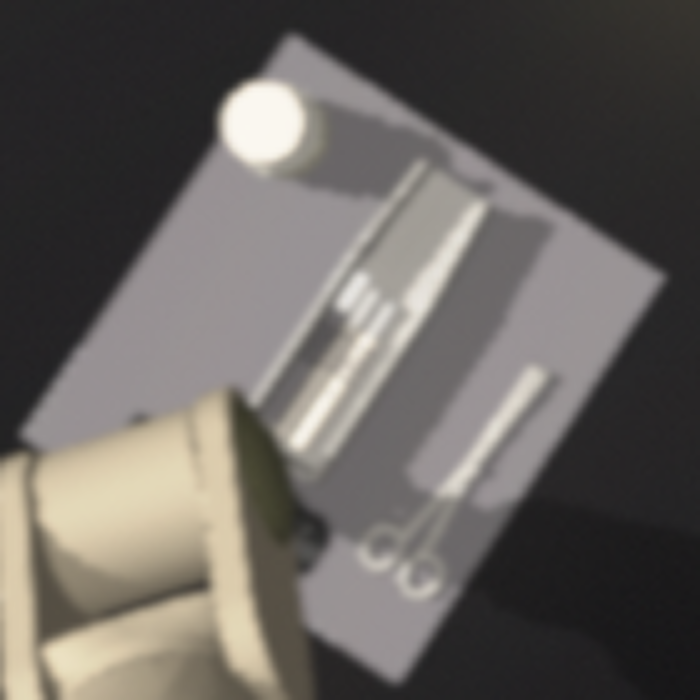

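Call:
jog_arm([
  [[-0.0125,0.008,0,0],[-0.013,0.0078,0,0],[0,0,0,0]],
])

```text
t: 17.6
position: [0.4218, 0.2962, 0.0192]
tool_rot: [0.193, 0.681, -0.193, 0.68]
force: [0.5, 0.2, -0.4]
opening: 0.0429
```

```bash
python3 st.py;python3 - <<'E'
from h import *
shot('side','s13',(230,310,310,384),10)
E
```

```text
t 17.6 pos [0.4218 0.2962 0.0192] jawyaw 58.31 op 0.0429 F [ 0.5  0.2 -0.4] T [-0.02  0.03  0.03]
```

View pics/s13.png

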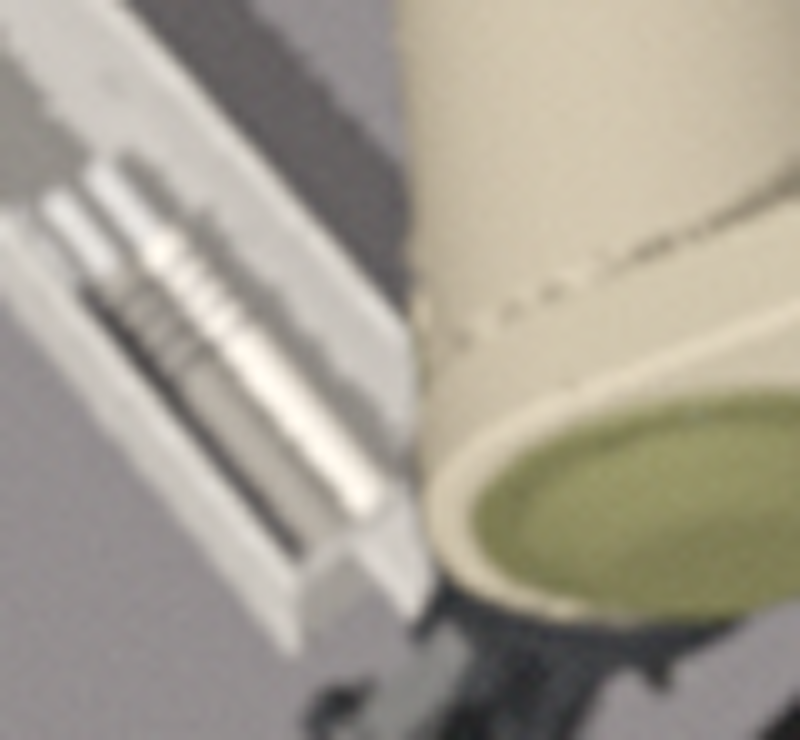

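Call:
jog_arm([
  [[0.002,-0.001,0,0],[0,0,0,0]],
], force=120)

```text
t: 17.85
position: [0.4269, 0.2941, 0.0194]
tool_rot: [0.194, 0.68, -0.194, 0.68]
force: [0.3, -0.4, -0.6]
opening: 0.0425
```

Call:
jog_arm([
  [[0,0,0,0],[0,0,0,0],[0,0,0,0],[0,0,0,0]],
], jaw=-1)

```text
t: 18.25
position: [0.4265, 0.2941, 0.0196]
tool_rot: [0.194, 0.68, -0.194, 0.68]
force: [-1.0, -0.8, 4.0]
opening: 0.0169
```

Call:
jog_arm([
  [[0,0,0.008,0],[0,0,0.008,0],[0,0,0.012,0],[0,0,0.012,0],[0,0,0,0]],
])

```text
t: 18.75
position: [0.4268, 0.2946, 0.0611]
tool_rot: [0.194, 0.679, -0.193, 0.681]
force: [0.2, -0.7, -2.3]
opening: 0.0174
```

```bash
python3 st.py;python3 - <<'E'
from h import *
shot('side','s14',(160,250,340,384),4.4)
shot('top','t14',(95,145,235,285),5)
E
```

```text
t 18.75 pos [0.4268 0.2946 0.0611] jawyaw 58.19 op 0.0174 F [ 0.2 -0.7 -2.3] T [0.21 0.25 0.07]
```

View pics/s14.png

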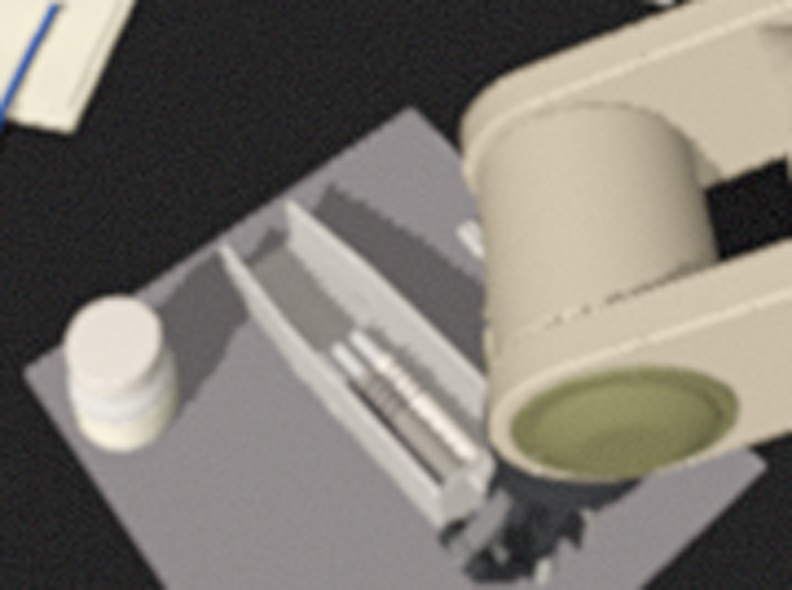

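View pics/t14.png

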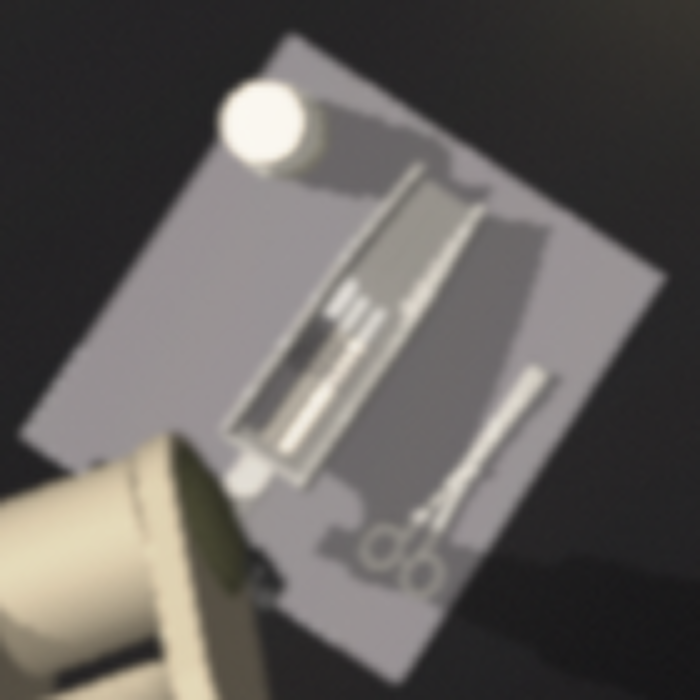

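Call:
jog_arm([
  [[0,0,0.004,0],[0,0,0.004,0],[0,0,0,0],[0,0,0,0]],
])

```text
t: 19.25
position: [0.4263, 0.2942, 0.0673]
tool_rot: [0.194, 0.68, -0.194, 0.68]
force: [0.2, -0.2, -3.4]
opening: 0.017
```

```bash
python3 st.py;python3 - <<'E'
from h import *
shot('side','s15',(160,250,340,384),4.4)
shot('top','t15',(95,145,235,285),5)
E
```

```text
t 19.25 pos [0.4263 0.2942 0.0673] jawyaw 58.19 op 0.017 F [ 0.2 -0.2 -3.4] T [ 0.17  0.24 -0.01]
```

View pics/s15.png

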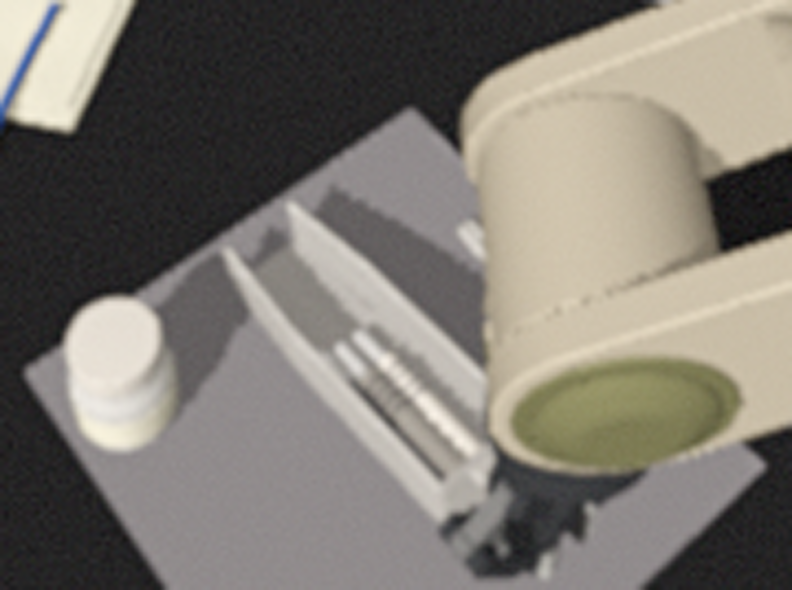

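View pics/t15.png

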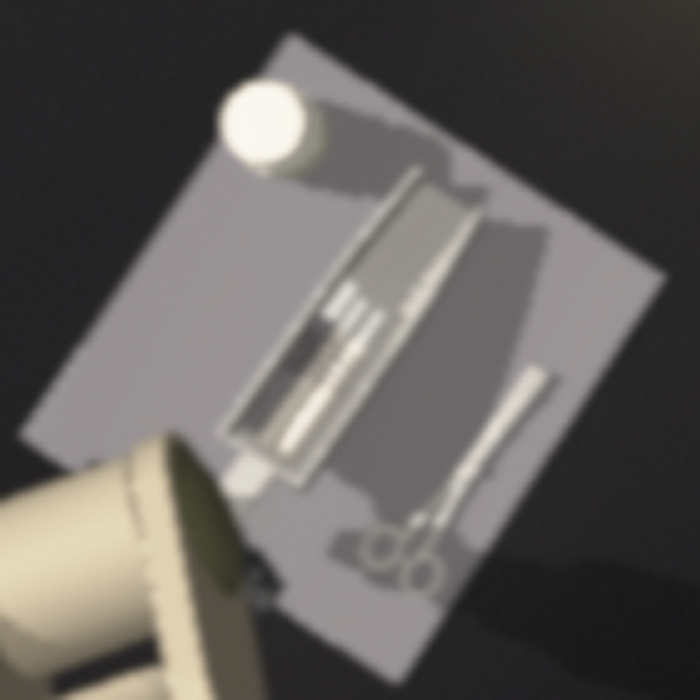

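```bash
for i in 1 2 3; do python3 - <<'E'
from tri import *
T=lambda u,v:(95-.5+(u+.5)/5,145-.5+(v+.5)/5)
S=lambda u,v:(160-.5+(u+.5)/4.4,250-.5+(v+.5)/4.4)
for a,b in(((418,165),(226,250)),((483,205),(291,203))): print(tri(T(*a),S(*b)))
E
break; done; python3 - <<'E'
import sys; sys.path.insert(0,'.')
from h import *
F=[];
for i in range(6):
    grab_frame('top'); s=status.state(); F.append(np.r_[s['force'],s['torque']])
print(np.mean(F,0).round(2), s['t'])
E
```

```text
(array([0.64494262, 0.18466793, 0.04070762]), np.float64(0.19763104367004303))
(array([0.62110048, 0.14462306, 0.04087355]), np.float64(0.178052296629005))
[-0.14 -0.07 -2.36  0.15  0.26 -0.01] 19.65
```

Call:
jog_arm([
  [[0,0,-0.015,0],[0,0,-0.02,0],[0,0,-0.01,0],[0,0,-0.003,0],[0,0,0,0]],
])

```text
t: 20.15
position: [0.4264, 0.2943, 0.0198]
tool_rot: [0.194, 0.68, -0.194, 0.68]
force: [-1.9, -1.6, 4.3]
opening: 0.0173
```

Call:
jog_arm([
  [[0,0,0,0],[0,0,0,0],[0.006,-0.0037,0,0],[0,0,0,0],[0,0,0,0]],
], jaw=-0.2)

```text
t: 20.65
position: [0.4326, 0.2904, 0.0194]
tool_rot: [0.194, 0.68, -0.194, 0.68]
force: [0.6, -0.5, 0.2]
opening: 0.0339
```

Call:
jog_arm([
  [[0,0,0,0],[0,0,0,0],[0,0,0,0],[0,0,0,0]],
], jaw=-1, force=120)

```text
t: 21.05
position: [0.4323, 0.2905, 0.0197]
tool_rot: [0.194, 0.68, -0.194, 0.68]
force: [-1.2, -1.7, 4.6]
opening: 0.0186
```

Call:
jog_arm([
  [[0,0,0.01,0],[0,0,0.01,0],[0,0,0.01,0],[0,0,0,0],[0,0,0,0]],
])

```text
t: 21.55
position: [0.4322, 0.2905, 0.0495]
tool_rot: [0.194, 0.68, -0.194, 0.68]
force: [-0.3, 0.4, -2.4]
opening: 0.0185
```

```bash
python3 st.py;python3 - <<'E'
from h import *
shot('side','s16',(160,250,340,384),4.4)
shot('top','t16',(95,145,235,285),5)
E
```

```text
t 21.55 pos [0.4322 0.2905 0.0495] jawyaw 58.19 op 0.0185 F [-0.3  0.4 -2.4] T [0.18 0.31 0.  ]
```

View pics/s16.png

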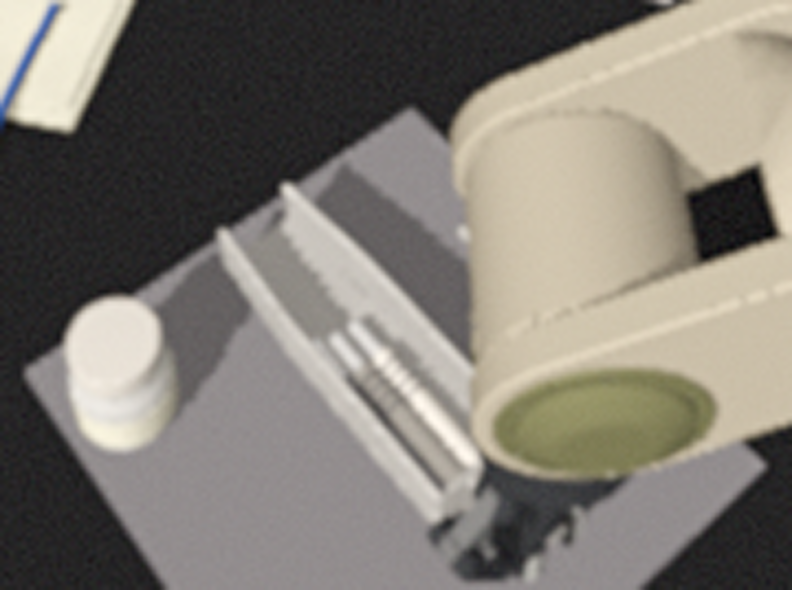

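View pics/t16.png

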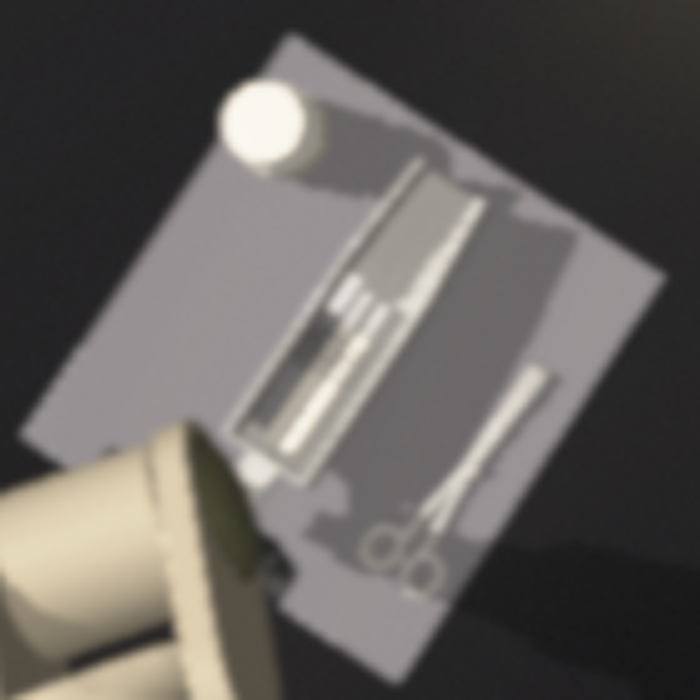

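Call:
jog_arm([
  [[0,0,0.01,0],[0,0,0.015,0],[0,0,0.015,0],[0,0,0,0],[0,0,0,0]],
])

```text
t: 22.15
position: [0.4322, 0.2905, 0.0893]
tool_rot: [0.194, 0.68, -0.194, 0.68]
force: [-0.4, -0.6, -2.7]
opening: 0.0182
```

```bash
python3 st.py;python3 - <<'E'
from h import *
shot('side','s17',(160,250,340,384),4.4)
shot('top','t17',(95,145,235,285),5)
E
```

```text
t 22.15 pos [0.4322 0.2905 0.0893] jawyaw 58.19 op 0.0182 F [-0.4 -0.6 -2.7] T [ 0.13  0.3  -0.02]
```

View pics/s17.png

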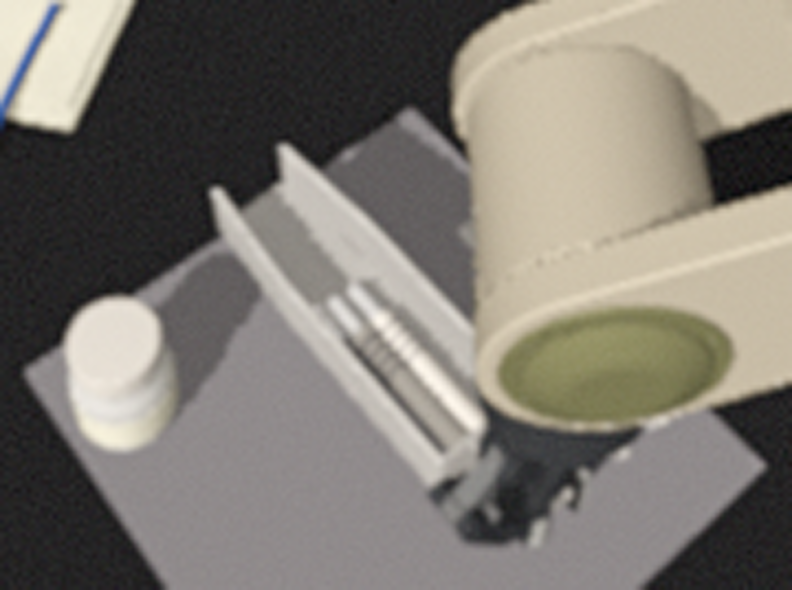

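View pics/t17.png

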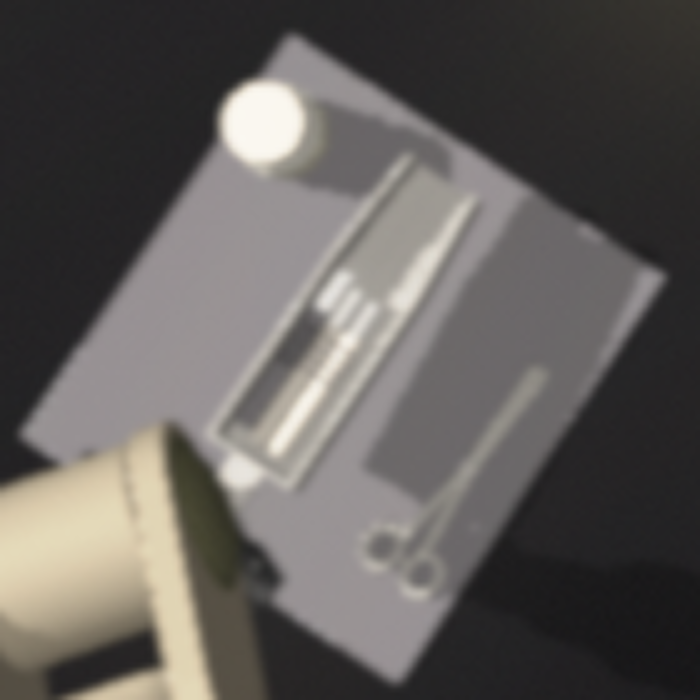

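Call:
jog_arm([
  [[0,0,0.015,0],[0,0,0.03,0],[0,0,0.035,0],[0,0,0.035,0],[0,0,0.025,0]],
])

```text
t: 22.75
position: [0.4324, 0.2906, 0.2308]
tool_rot: [0.194, 0.68, -0.194, 0.68]
force: [0.3, -0.1, -2.9]
opening: 0.018
```

Call:
jog_arm([
  [[0.005,-0.01,0.006,-2],[0.009,-0.015,0,-4],[0.011,-0.018,0,-5],[0.011,-0.018,0,-5],[0.011,-0.018,0,-5]],
])

```text
t: 23.25
position: [0.4794, 0.21, 0.2333]
tool_rot: [0.315, 0.633, -0.317, 0.632]
force: [0.1, -0.8, -3.2]
opening: 0.0183
```

Call:
jog_arm([
  [[0.011,-0.018,0,-5],[0.011,-0.018,0,-5],[0.011,-0.018,0,-5],[0.011,-0.018,0,-5],[0.011,-0.018,0,-5]],
])

```text
t: 23.75
position: [0.5344, 0.1199, 0.2332]
tool_rot: [0.445, 0.55, -0.446, 0.548]
force: [-0.5, 0.7, -2.2]
opening: 0.0181
```

Call:
jog_arm([
  [[0.011,-0.018,0,-5],[0.011,-0.012,0,-5],[0.011,-0.007,0,-5],[0.006,-0.003,0,-3.8],[0,0,0,-2]],
])

```text
t: 24.25
position: [0.5737, 0.08, 0.2328]
tool_rot: [-0.537, -0.46, 0.538, -0.459]
force: [-0.8, 0.6, -3.5]
opening: 0.018
```

```bash
python3 st.py;python3 - <<'E'
from h import *
shot('side','s18',(200,100,400,250),4)
shot('top','t18',(270,185,350,255),9.5)
E
```

```text
t 24.25 pos [0.5737 0.08   0.2328] jawyaw -8.91 op 0.018 F [-0.8  0.6 -3.5] T [ 0.37 -0.1  -0.01]
```

View pics/s18.png

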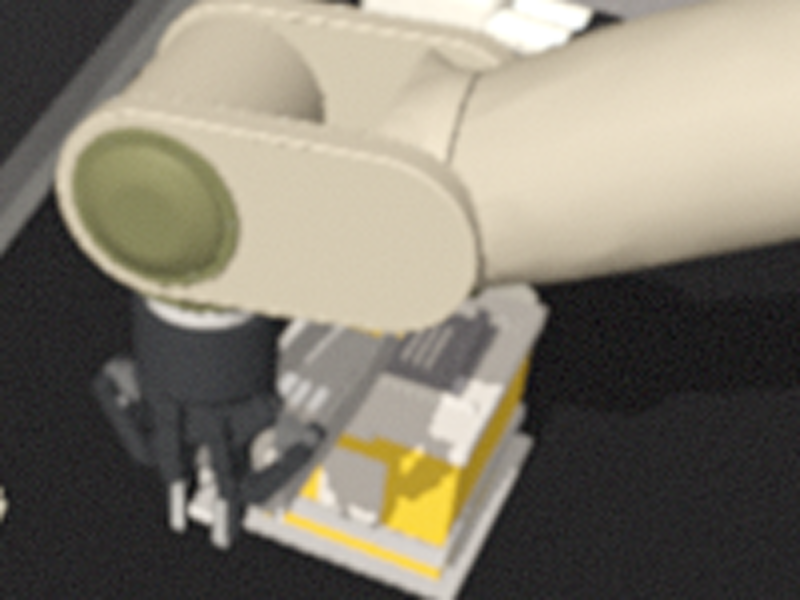

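View pics/t18.png

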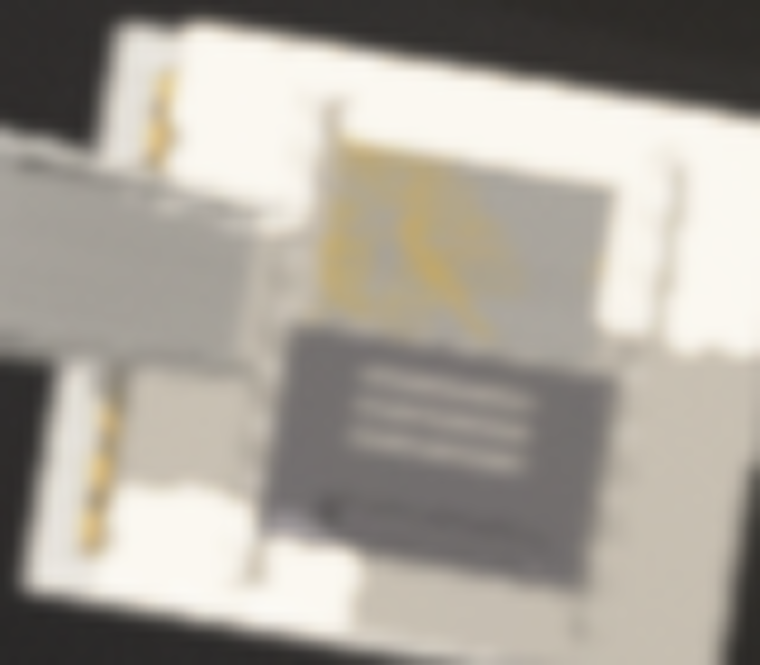

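```bash
python3 - <<'E'
from h import *
T=lambda u,v:(270-.5+(u+.5)/9.5,185-.5+(v+.5)/9.5)
o=np.array([.5465,-.2258]);a=np.radians(-8.6);c,s=np.cos(a),np.sin(a)
for z in(.18,.2):
  X=ray('top',[T(248,298)],z)[0];d=X[:2]-o;print(z,X.round(4),'bin-rel',(c*d[0]+s*d[1]).round(4),(-s*d[0]+c*d[1]).round(4))
d=status.state()['position'][:2]-o;print('grip',c*d[0]+s*d[1],-s*d[0]+c*d[1])
E
```

```text
0.18 [ 0.5318 -0.158   0.18  ] bin-rel -0.0247 0.0648
0.2 [ 0.5315 -0.1559  0.2   ] bin-rel -0.0253 0.0669
grip -0.01947902158373067 0.30696504632871413
```

Call:
jog_arm([
  [[0.005,-0.011,0,0.5],[0.005,-0.0115,0,0.8],[0.0047,-0.0111,-0.008,0],[0,0,-0.008,0],[0,0,0,0]],
])

```text
t: 24.85
position: [0.5873, 0.0477, 0.2172]
tool_rot: [-0.53, -0.468, 0.532, -0.466]
force: [-0.2, 0.3, -3.0]
opening: 0.0183
```

```bash
python3 st.py;python3 - <<'E'
from h import *
shot('top','t19',(270,185,350,255),9.5)
E
```

```text
t 24.85 pos [0.5873 0.0477 0.2172] jawyaw -7.36 op 0.0183 F [-0.2  0.3 -3. ] T [ 0.38 -0.08  0.01]
```

View pics/t19.png

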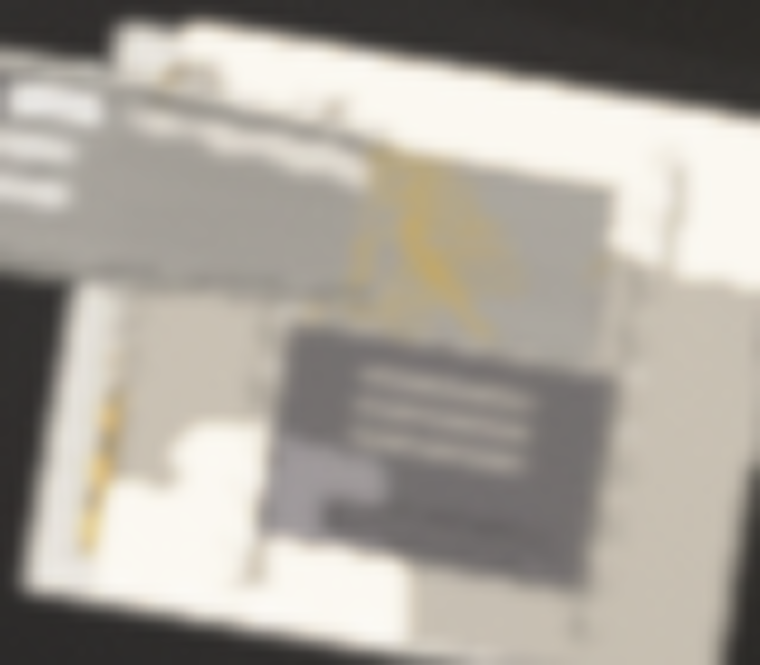

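```bash
python3 - <<'E'
from h import *
T=lambda u,v:(270-.5+(u+.5)/9.5,185-.5+(v+.5)/9.5)
o=np.array([.5465,-.2258]);a=np.radians(-8.6);c,s=np.cos(a),np.sin(a)
for uv,z in(((358,229),.18),((370,242),.15),((441,174),.15),((430,350),.15)):
  X=ray('top',[T(*uv)],z)[0];d=X[:2]-o;print(z,X.round(4),'bin-rel',(c*d[0]+s*d[1]).round(4),(-s*d[0]+c*d[1]).round(4))
E
```

```text
0.18 [ 0.5519 -0.1894  0.18  ] bin-rel -0.0001 0.0368
0.15 [ 0.5491 -0.1969  0.15  ] bin-rel -0.0018 0.0289
0.15 [ 0.5693 -0.2177  0.15  ] bin-rel 0.0214 0.0114
0.15 [ 0.5177 -0.2147  0.15  ] bin-rel -0.0301 0.0067
```

Call:
jog_arm([
  [[-0.002,0,0,0],[0,0,0,0]],
], jaw=-1, force=60)

```text
t: 25.1
position: [0.5858, 0.0483, 0.2197]
tool_rot: [0.531, 0.467, -0.531, 0.467]
force: [0.1, 0.6, -1.8]
opening: 0.0182
```

Call:
jog_arm([
  [[0,0,0,0],[0,0,0,0],[0,0,0,0]],
], force=20)

```text
t: 25.4
position: [0.586, 0.048, 0.2194]
tool_rot: [0.531, 0.467, -0.531, 0.467]
force: [-0.3, 0.7, -3.6]
opening: 0.018
```

```bash
python3 st.py;python3 - <<'E'
from h import *
shot('top','t20',(270,185,350,255),9.5)
shot('side','s20',(200,100,400,250),4)
E
python3 st.py
```

```text
t 25.4 pos [0.586  0.048  0.2194] jawyaw -7.3 op 0.018 F [-0.3  0.7 -3.6] T [ 0.35 -0.03  0.04]
t 25.5 pos [0.586  0.0479 0.2194] jawyaw -7.31 op 0.0181 F [-0.   0.3 -2.3] T [ 0.35 -0.01 -0.03]
```

View pics/t20.png

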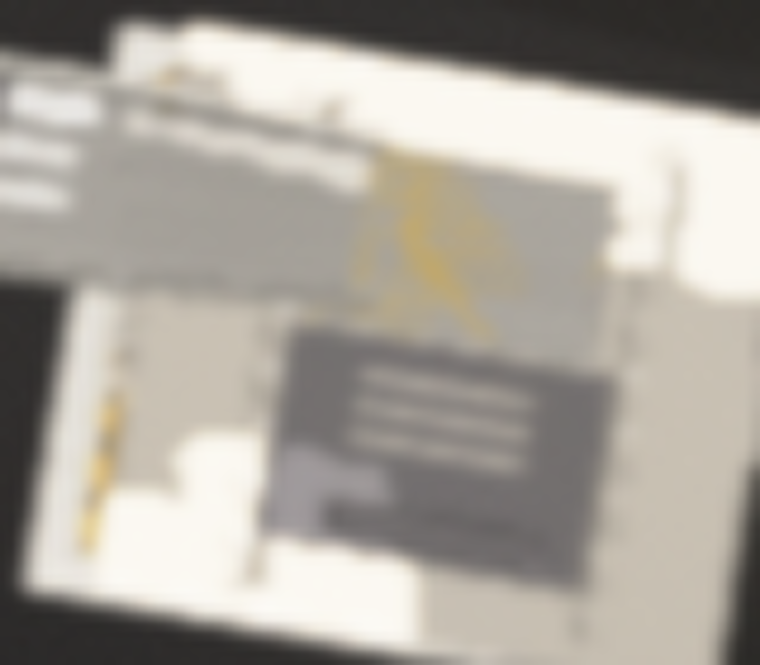

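View pics/s20.png

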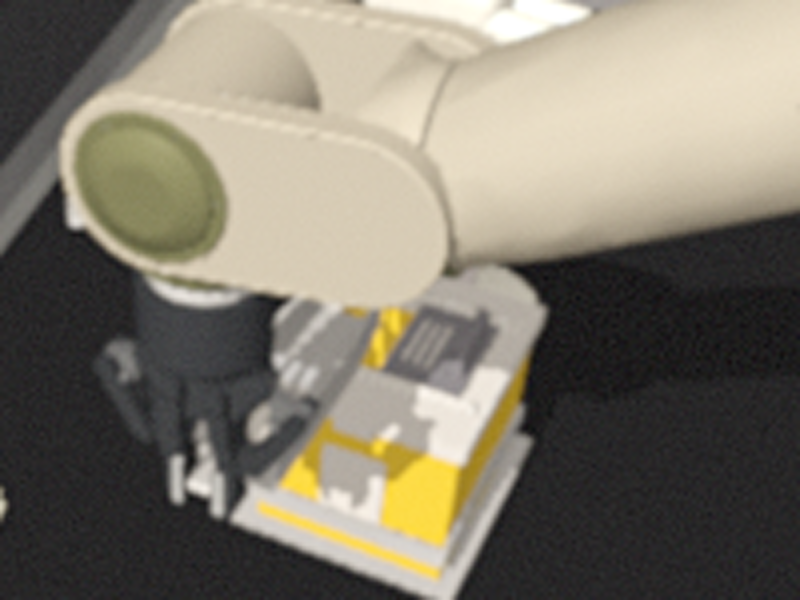

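Call:
jog_arm([
  [[0,0,0.045,0],[0,0,0.025,0],[0,0,0.008,0],[0,0,0,0]],
], jaw=-1, force=20)

```text
t: 25.9
position: [0.5861, 0.0479, 0.2976]
tool_rot: [0.531, 0.467, -0.531, 0.467]
force: [-0.3, -0.7, -3.8]
opening: 0.0181
```

```bash
python3 st.py;python3 - <<'E'
from h import *
shot('top','t21',(270,185,350,255),9.5)
E
python3 st.py
```

```text
t 25.9 pos [0.5861 0.0479 0.2976] jawyaw -7.31 op 0.0181 F [-0.3 -0.7 -3.8] T [ 0.36 -0.03  0.01]
t 25.95 pos [0.5858 0.0479 0.2962] jawyaw -7.31 op 0.018 F [-0.5  0.3 -3.5] T [ 0.34 -0.02  0.02]
```

View pics/t21.png

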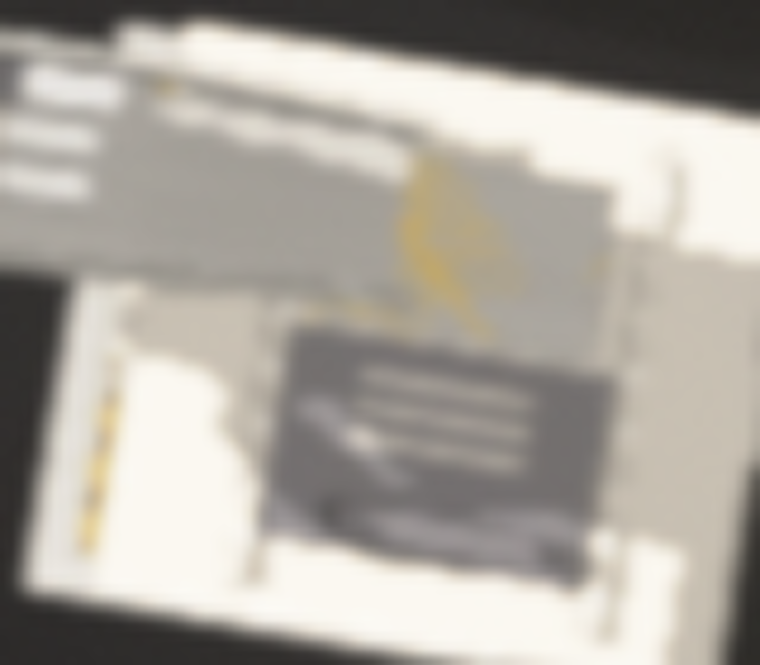

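Call:
jog_arm([
  [[0.002,0.0125,-0.02,0],[0.0017,0.0122,-0.03,0],[0,0,-0.025,0],[0,0,-0.013,0],[0,0,0,0]],
])

```text
t: 26.45
position: [0.5882, 0.0728, 0.2054]
tool_rot: [-0.529, -0.469, 0.533, -0.465]
force: [-0.3, 0.1, -2.7]
opening: 0.0183
```

Call:
jog_arm([
  [[0,0,-0.012,0],[0,0,-0.008,0],[0,0,0,0]],
])

```text
t: 26.75
position: [0.5892, 0.0726, 0.188]
tool_rot: [-0.53, -0.468, 0.531, -0.466]
force: [-0.1, 0.9, -2.6]
opening: 0.0181
```

```bash
python3 st.py;python3 - <<'E'
from h import *
shot('top','t22',(270,185,350,255),9.5)
shot('side','s22',(240,140,340,240),7)
E
python3 st.py
```

```text
t 26.75 pos [0.5892 0.0726 0.188 ] jawyaw -7.32 op 0.0181 F [-0.1  0.9 -2.6] T [ 0.33 -0.05  0.02]
t 26.85 pos [0.5898 0.0725 0.1895] jawyaw -7.32 op 0.0183 F [ 0.3  0.8 -2. ] T [ 0.28 -0.04  0.05]
```

View pics/t22.png

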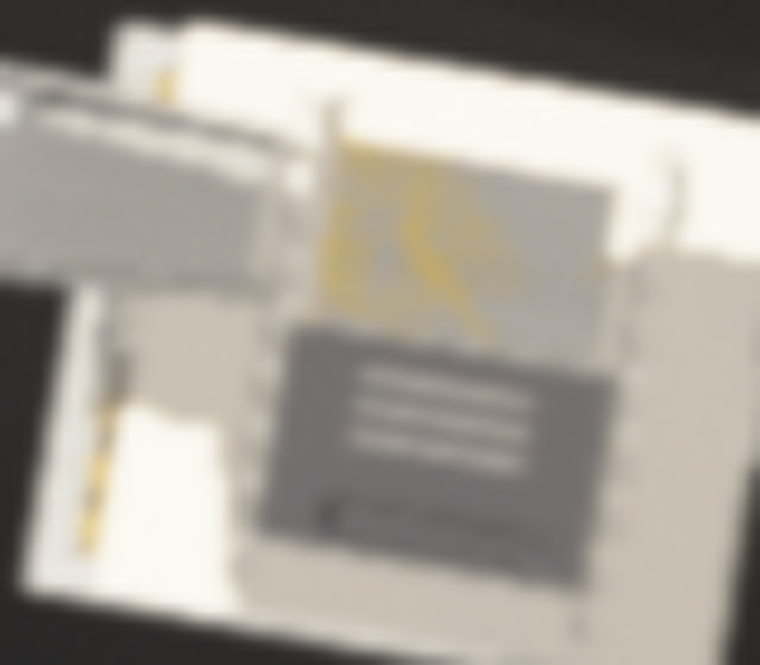

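View pics/s22.png

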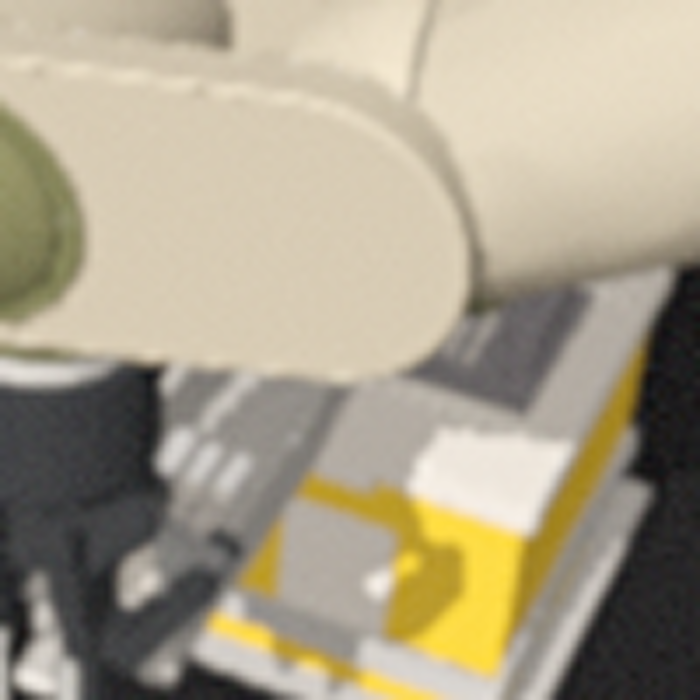

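Call:
jog_arm([
  [[0,0,-0.002,0],[-0.0007,-0.005,0,0],[-0.0007,-0.005,0,0],[0,0,0,0]],
])

```text
t: 27.25
position: [0.5891, 0.0651, 0.1884]
tool_rot: [0.533, 0.468, -0.528, 0.467]
force: [3.2, 14.5, -0.0]
opening: 0.0186
```

```bash
python3 st.py
```

```text
t 27.25 pos [0.5891 0.0651 0.1884] jawyaw -7.26 op 0.0186 F [ 3.2 14.5 -0. ] T [ 2.78 -0.6  -0.04]
```

Call:
jog_arm([
  [[0,-0.0015,0.006,0],[-0.0003,-0.0015,0.007,0],[-0.0003,-0.002,0.007,0],[-0.0003,-0.002,0.007,0],[0,0,0,0]],
])

```text
t: 27.75
position: [0.5877, 0.0573, 0.2158]
tool_rot: [0.533, 0.468, -0.529, 0.467]
force: [1.5, 11.3, -1.5]
opening: 0.0185
```

```bash
python3 st.py;python3 - <<'E'
from h import *
shot('top','t23',(270,185,350,255),9.5)
shot('side','s23',(240,140,340,240),7)
E
python3 st.py
```

```text
t 27.75 pos [0.5877 0.0573 0.2158] jawyaw -7.3 op 0.0185 F [ 1.5 11.3 -1.5] T [ 2.48 -0.08 -0.38]
t 27.85 pos [0.5875 0.0576 0.2151] jawyaw -7.28 op 0.0182 F [ 0.4 11.8 -0.4] T [ 2.49 -0.12 -0.37]
```

View pics/t23.png

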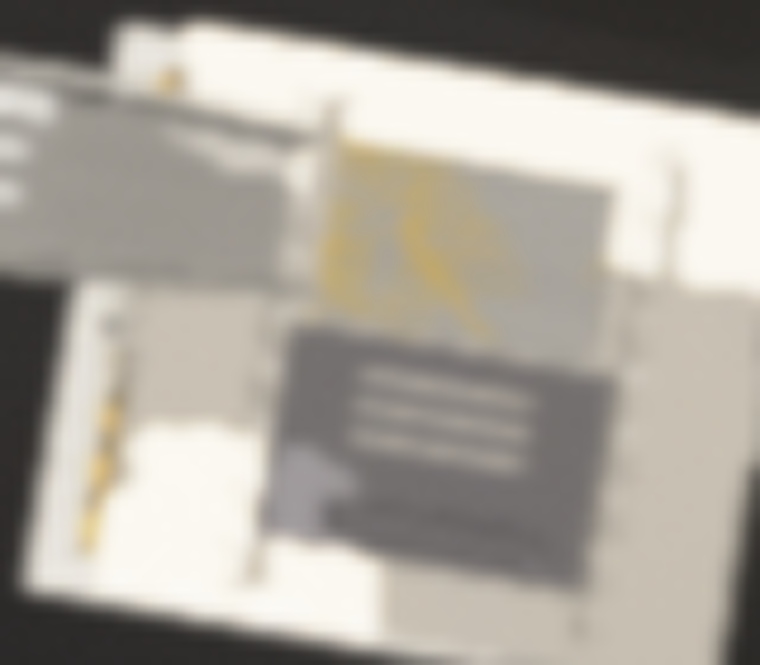

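View pics/s23.png

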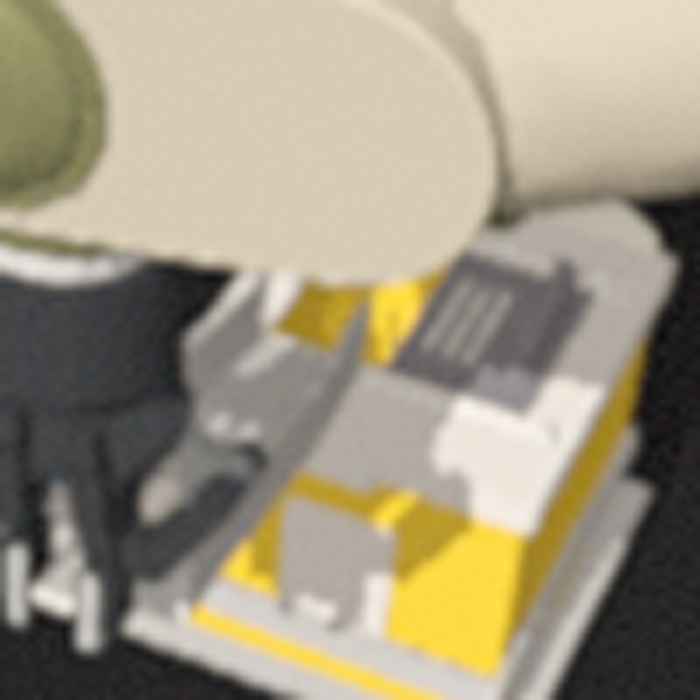

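Call:
jog_arm([
  [[0,-0.0015,0.004,0],[-0.0002,-0.0015,0.004,0],[0,0,0,0]],
])

```text
t: 28.15
position: [0.5874, 0.052, 0.2231]
tool_rot: [0.531, 0.466, -0.531, 0.468]
force: [0.1, 0.7, -3.1]
opening: 0.0184
```

Call:
jog_arm([
  [[0,0.004,0.006,0],[0,0,0.008,0],[0,-0.006,0.004,0],[-0.002,-0.01,0,0],[-0.002,-0.01,0,0]],
])

```text
t: 28.65
position: [0.583, 0.0296, 0.2402]
tool_rot: [-0.531, -0.467, 0.531, -0.467]
force: [0.4, 0.6, -3.6]
opening: 0.018
```

Call:
jog_arm([
  [[0,-0.003,0,0],[0,0,0,0]],
])

```text
t: 28.85
position: [0.5831, 0.0267, 0.2401]
tool_rot: [-0.531, -0.467, 0.531, -0.467]
force: [-0.4, -0.1, -2.9]
opening: 0.0185
```

```bash
python3 st.py;python3 - <<'E'
from h import *
shot('top','t24',(250,185,350,255),7.6)
shot('side','s24',(240,140,340,240),7)
E
python3 st.py
```

```text
t 28.85 pos [0.5831 0.0267 0.2401] jawyaw -7.38 op 0.0185 F [-0.4 -0.1 -2.9] T [ 0.32  0.01 -0.01]
t 28.95 pos [0.5832 0.0275 0.2402] jawyaw -7.33 op 0.0179 F [-0.3  0.1 -3. ] T [ 0.38  0.02 -0.  ]
```

View pics/t24.png

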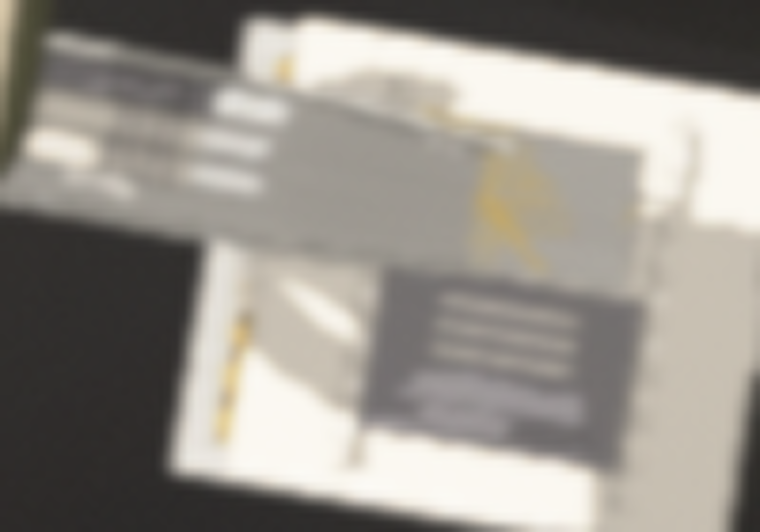

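View pics/s24.png

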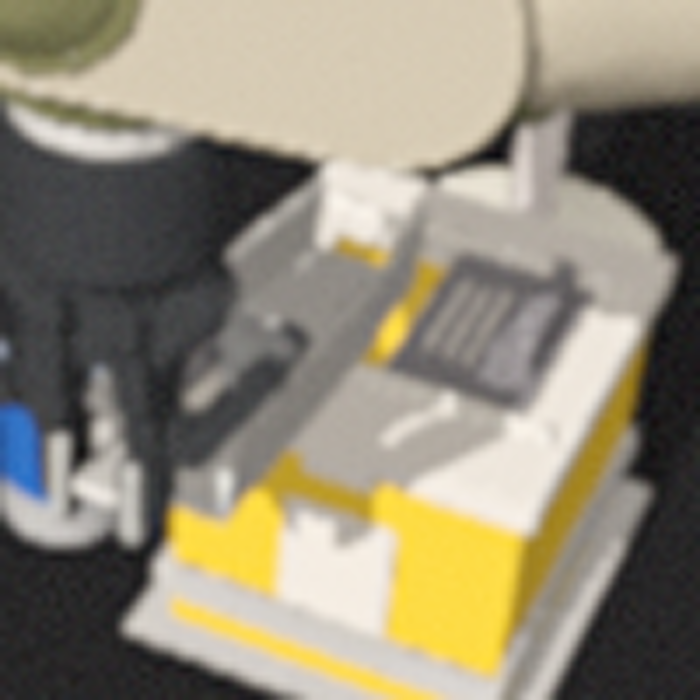

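```bash
python3 - <<'E'
from tri import *
T=lambda u,v:(250-.5+(u+.5)/7.6,185-.5+(v+.5)/7.6)
S=lambda u,v:(240-.5+(u+.5)/7,140-.5+(v+.5)/7)
o=np.array([.5465,-.2258]);a=np.radians(-8.6);c,s=np.cos(a),np.sin(a)
def b(X):
  d=X[:2]-o;return np.array([c*d[0]+s*d[1],-s*d[0]+c*d[1],X[2]]).round(4)
for z in(.155,.17,.185,.2):
  print(z,b(ray('top',[T(482,207)],z)[0]))
print('grip',b(status.state()['position']))
show('pics/t24_raw.png','t24b',(295,190,345,230),15)
show('pics/s24_raw.png','s24b',(270,150,320,200),14)
E
```

```text
0.155 [-0.0048  0.0165  0.155 ]
0.17 [-0.0055  0.0186  0.17  ]
0.185 [-0.0062  0.0208  0.185 ]
0.2 [-0.0069  0.0229  0.2   ]
grip [-0.0016  0.256   0.2402]
```

View pics/t24b.png

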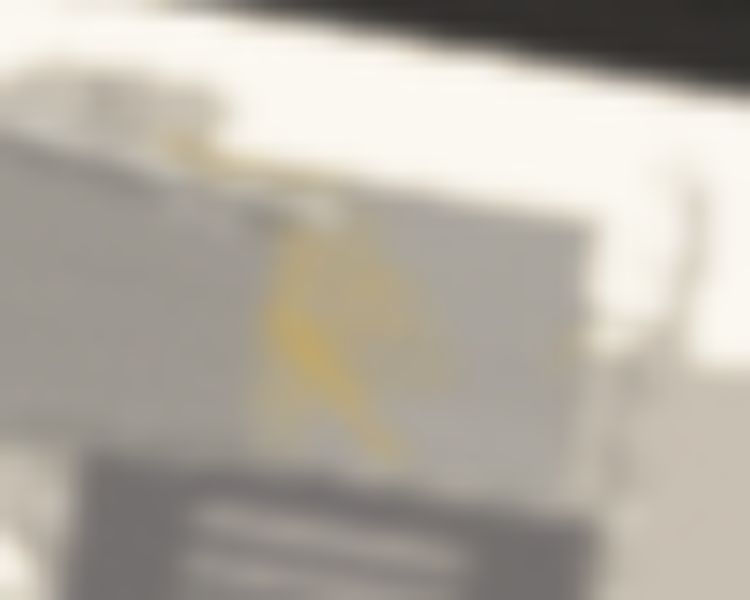

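View pics/s24b.png

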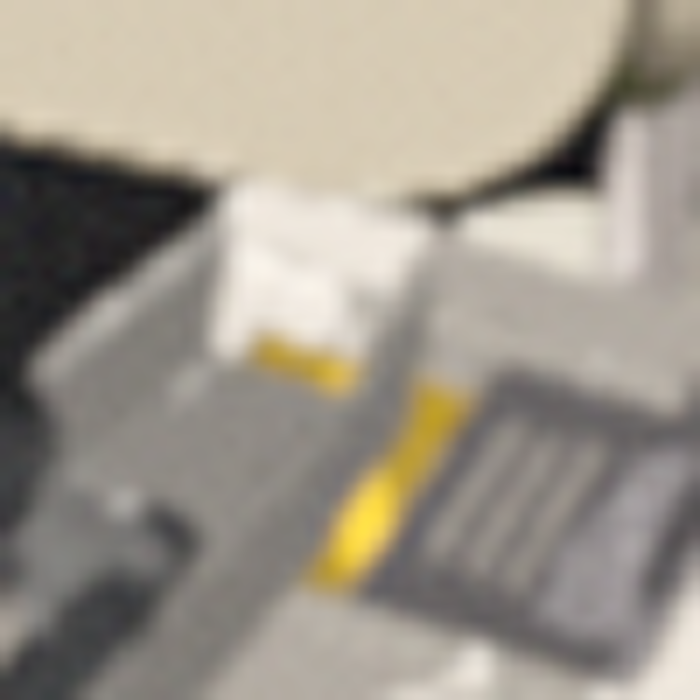

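```bash
python3 - <<'E'
from tri import *
o=np.array([.5465,-.2258]);a=np.radians(-8.6);c,s=np.cos(a),np.sin(a)
def b(X):
  d=X[:2]-o;return np.array([c*d[0]+s*d[1],-s*d[0]+c*d[1],X[2]]).round(4)
T=lambda u,v:(295-.5+(u+.5)/15,190-.5+(v+.5)/15)
S=lambda u,v:(270-.5+(u+.5)/14,150-.5+(v+.5)/14)
for t,sd in(((295,230),(220,360)),((250,450),(355,400)),((345,205),(232,195)),((260,470),(430,240))):
  X,e=tri(T(*t),S(*sd));print(b(X),e.round(2))
E
```

```text
[0.0132 0.0211 0.1886] 0.31
[-0.0244  0.0247  0.1936] 2.13
[0.0158 0.0187 0.2295] 0.08
[-0.0318  0.028   0.2404] 0.3
```

Call:
jog_arm([
  [[0.002,0.008,0,0],[0.003,0.012,0,0],[0.003,0.012,0,0],[0.0017,0.005,-0.008,0],[0,0,-0.012,0]],
])

```text
t: 29.45
position: [0.5932, 0.0658, 0.2198]
tool_rot: [0.531, 0.467, -0.53, 0.468]
force: [-0.2, -0.8, -2.7]
opening: 0.0181
```

Call:
jog_arm([
  [[0,0,-0.007,0],[0,0,0,0]],
])

```text
t: 29.65
position: [0.5923, 0.0644, 0.2115]
tool_rot: [-0.53, -0.468, 0.532, -0.466]
force: [-0.0, -0.1, -3.7]
opening: 0.0182
```

```bash
python3 st.py;python3 - <<'E'
from h import *
shot('top','t25',(270,185,350,255),9.5)
E
python3 st.py
```

```text
t 29.65 pos [0.5923 0.0644 0.2115] jawyaw -7.33 op 0.0182 F [-0.  -0.1 -3.7] T [ 0.34 -0.08  0.03]
t 29.7 pos [0.5926 0.0643 0.2125] jawyaw -7.34 op 0.0186 F [ 0.3 -0.2 -1.7] T [ 0.28 -0.08  0.02]
```

View pics/t25.png

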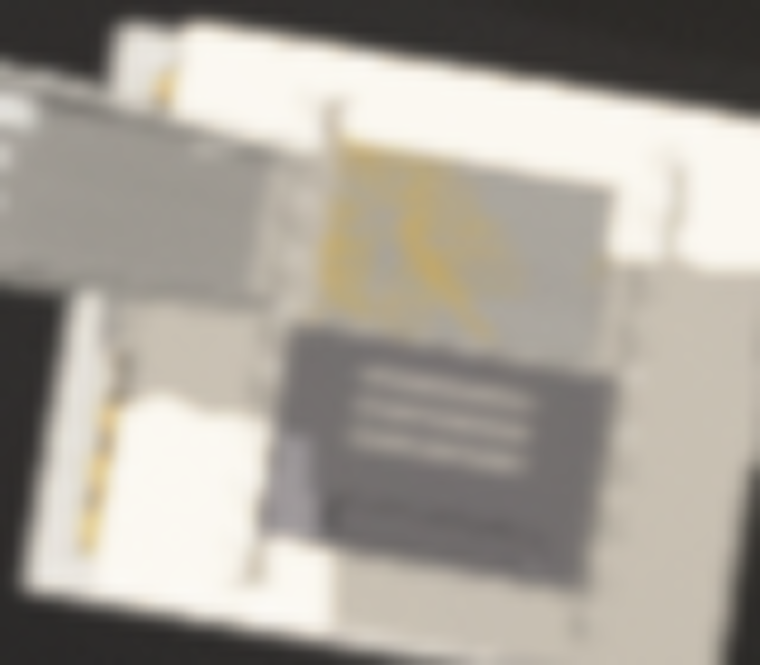

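Call:
jog_arm([
  [[0,0,-0.003,0],[0,0,-0.003,0],[0,0,0,0]],
])

```text
t: 30.0
position: [0.5928, 0.0645, 0.207]
tool_rot: [-0.531, -0.467, 0.531, -0.467]
force: [-0.3, -0.3, -3.0]
opening: 0.0185
```

Call:
jog_arm([
  [[0,0,-0.003,0],[0,0,-0.002,0],[0,0,0,0]],
])

```text
t: 30.3
position: [0.5928, 0.0646, 0.202]
tool_rot: [-0.531, -0.467, 0.531, -0.467]
force: [-0.3, -0.4, -2.6]
opening: 0.0183
```

Call:
jog_arm([
  [[0,0,-0.003,0],[0,0,-0.002,0],[0,0,0,0]],
])

```text
t: 30.6
position: [0.5928, 0.0646, 0.1971]
tool_rot: [-0.531, -0.467, 0.531, -0.467]
force: [0.4, -0.9, -2.2]
opening: 0.0182
```

Call:
jog_arm([
  [[0,0,-0.003,0],[0,0,-0.002,0],[0,0,0,0]],
])

```text
t: 30.9
position: [0.5929, 0.0646, 0.1921]
tool_rot: [-0.531, -0.467, 0.531, -0.467]
force: [-0.9, 0.8, -0.4]
opening: 0.0182
```

Call:
jog_arm([
  [[-0.0007,-0.005,0,0],[-0.0007,-0.005,0,0],[0,0,0,0]],
], force=20)

```text
t: 31.2
position: [0.5922, 0.0599, 0.1939]
tool_rot: [0.534, 0.47, -0.526, 0.466]
force: [3.0, 29.1, 4.8]
opening: 0.0181
```

```bash
python3 st.py
```

```text
t 31.2 pos [0.5922 0.0599 0.1939] jawyaw -7.15 op 0.0181 F [ 3.  29.1  4.8] T [ 4.49 -0.4  -0.09]
```

Call:
jog_arm([
  [[-0.0002,-0.001,0.006,0],[-0.0003,-0.0018,0.006,0],[-0.0003,-0.0019,0.006,0],[0,0,0,0]],
])

```text
t: 31.6
position: [0.5907, 0.0544, 0.2121]
tool_rot: [0.533, 0.469, -0.528, 0.466]
force: [-1.0, 23.3, 4.4]
opening: 0.0182
```

```bash
python3 st.py; python3 - <<'E'
from h import *
shot('side','s26',(240,140,340,240),7)
E
```

```text
t 31.6 pos [0.5907 0.0544 0.2121] jawyaw -7.25 op 0.0182 F [-1.  23.3  4.4] T [ 4.19  0.39 -1.14]
```

View pics/s26.png

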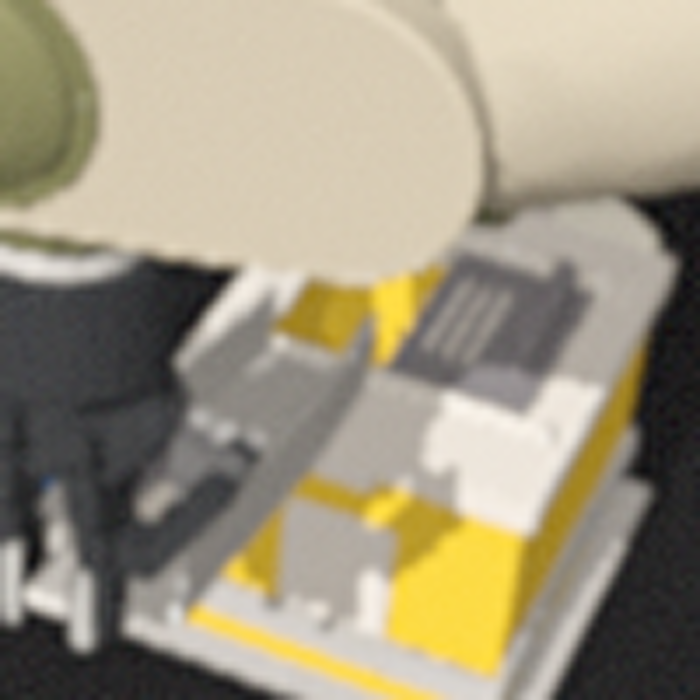

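Call:
jog_arm([
  [[-0.0003,-0.0025,0.006,0],[-0.0003,-0.0025,0.006,0],[0,0,0,0]],
])

```text
t: 31.95
position: [0.5904, 0.0473, 0.224]
tool_rot: [0.533, 0.468, -0.529, 0.467]
force: [1.3, 14.3, 3.2]
opening: 0.0183
```

```bash
python3 st.py; python3 - <<'E'
from h import *
shot('top','t27',(250,185,350,255),7.6)
E
```

```text
t 31.95 pos [0.5904 0.0473 0.224 ] jawyaw -7.26 op 0.0183 F [ 1.3 14.3  3.2] T [ 2.4   0.01 -0.45]
```

View pics/t27.png

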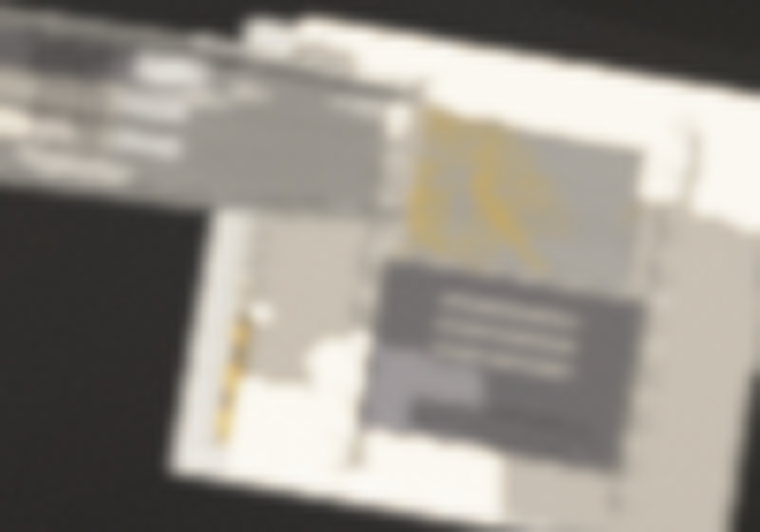

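Call:
jog_arm([
  [[0.0005,0.004,0.003,0],[0,0,0.008,0],[0,-0.004,0.008,0],[-0.0015,-0.01,0,0],[-0.0015,-0.01,0,0]],
])

```text
t: 32.5
position: [0.5875, 0.0237, 0.2414]
tool_rot: [-0.531, -0.467, 0.531, -0.467]
force: [1.3, 1.1, -3.5]
opening: 0.0185
```

Call:
jog_arm([
  [[-0.0015,-0.007,0,0],[0,-0.002,0,0],[0,0,0,0]],
])

```text
t: 32.8
position: [0.586, 0.0153, 0.2411]
tool_rot: [-0.531, -0.467, 0.531, -0.467]
force: [-0.4, 0.3, -3.4]
opening: 0.0183
```

```bash
python3 st.py; python3 - <<'E'
from h import *
shot('top','t28',(250,185,350,255),7.6)
shot('side','s28',(240,140,340,240),7)
show('pics/s28_raw.png','s28b',(270,150,320,200),14)
E
```

```text
t 32.8 pos [0.586  0.0153 0.2411] jawyaw -7.36 op 0.0183 F [-0.4  0.3 -3.4] T [ 0.34 -0.06 -0.01]
```

View pics/t28.png

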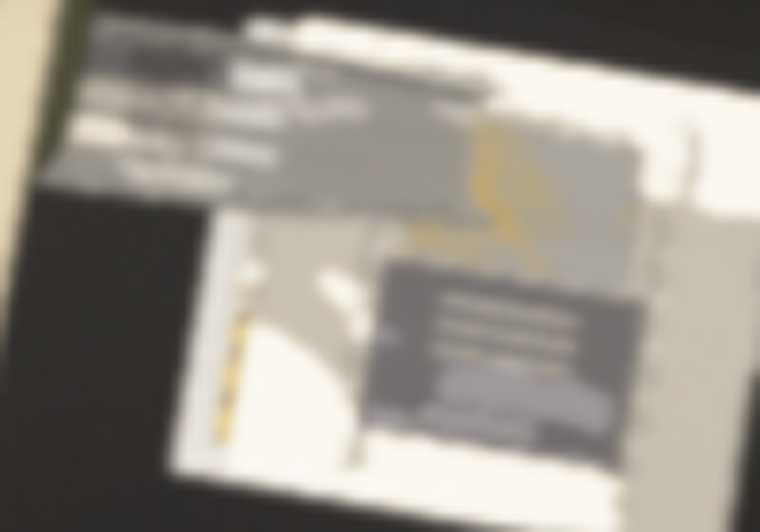

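View pics/s28.png

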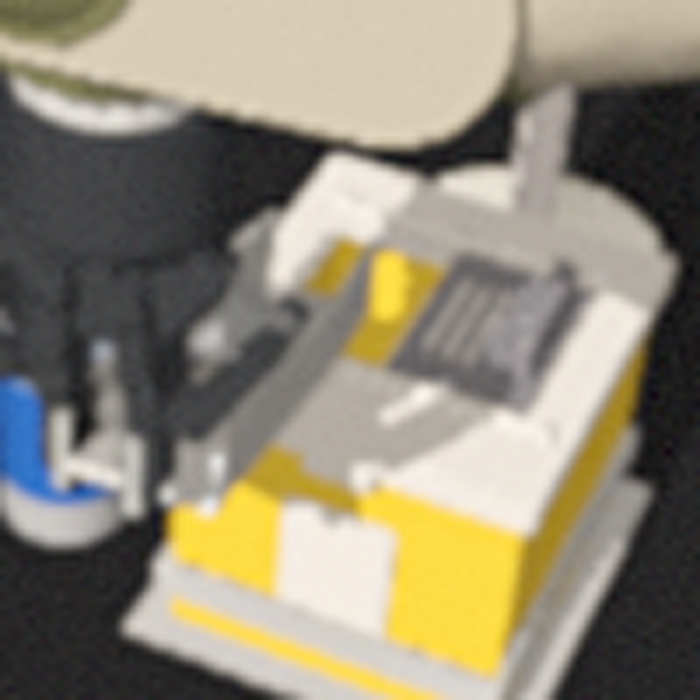

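```bash
python3 - <<'E'
from tri import *
o=np.array([.5465,-.2258]);a=np.radians(-8.6);c,s=np.cos(a),np.sin(a)
def b(X):
  d=X[:2]-o;return np.array([c*d[0]+s*d[1],-s*d[0]+c*d[1],X[2]]).round(4)
T=lambda u,v:(250-.5+(u+.5)/7.6,185-.5+(v+.5)/7.6)
S=lambda u,v:(240-.5+(u+.5)/7,140-.5+(v+.5)/7)
for z in(.155,.17,.185):print(b(ray('top',[T(478,163)],z)[0]))
for t,sd in(((485,112),(268,298)),((470,214),(340,325)),((492,95),(270,215)),((475,222),(365,255))):
  X,e=tri(T(*t),S(*sd));print(b(X),e.round(2))
print(b(status.state()['position']))
# tab end tip tilt
show('pics/s28_raw.png','s28b',(235,170,290,220),14)
E
```

```text
[0.0108 0.0204 0.155 ]
[0.0099 0.0225 0.17  ]
[0.0091 0.0246 0.185 ]
[0.0318 0.0216 0.1551] 1.28
[-0.0046  0.0214  0.1535] 2.0
[0.0336 0.0263 0.2033] 0.71
[-0.0106  0.0246  0.1967] 1.05
[0.003  0.245  0.2412]
```

View pics/s28b.png

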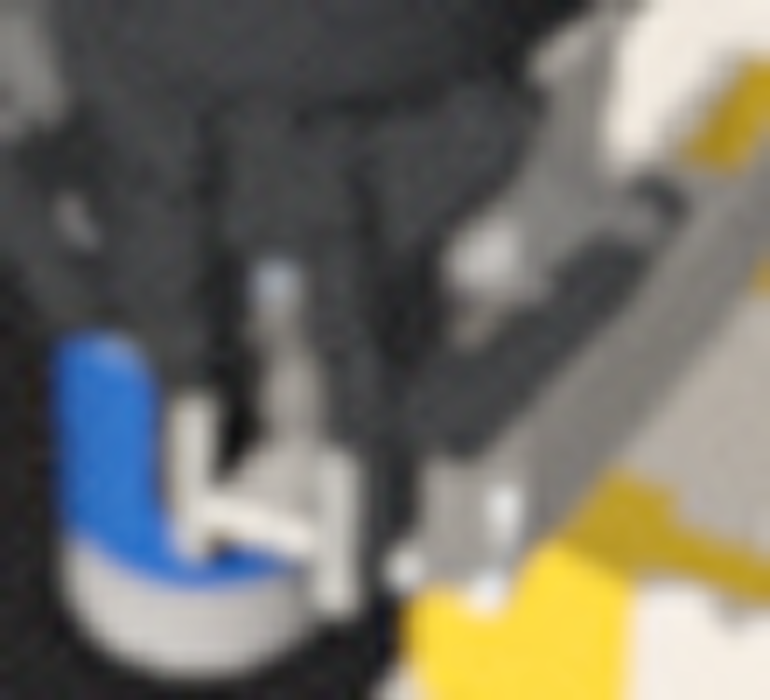

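Call:
jog_arm([
  [[-0.006,-0.004,0.005,0],[-0.007,-0.008,0.004,0],[-0.002,-0.01,0,0],[0,-0.004,0,0],[0,0,0,0]],
])

```text
t: 33.4
position: [0.5711, -0.011, 0.2503]
tool_rot: [0.531, 0.467, -0.531, 0.467]
force: [0.8, 0.0, -2.9]
opening: 0.0185
```

Call:
jog_arm([
  [[0.006,0.042,0,0],[0,0,0,0]],
])

```text
t: 33.6
position: [0.5772, 0.0352, 0.2501]
tool_rot: [0.531, 0.468, -0.53, 0.467]
force: [0.3, -0.0, -2.4]
opening: 0.0184
```

```bash
python3 st.py; python3 - <<'E'
from h import *
shot('top','t29',(250,185,350,255),7.6)
E
```

```text
t 33.6 pos [0.5772 0.0352 0.2501] jawyaw -7.14 op 0.0184 F [ 0.3 -0.  -2.4] T [0.23 0.01 0.  ]
```

View pics/t29.png

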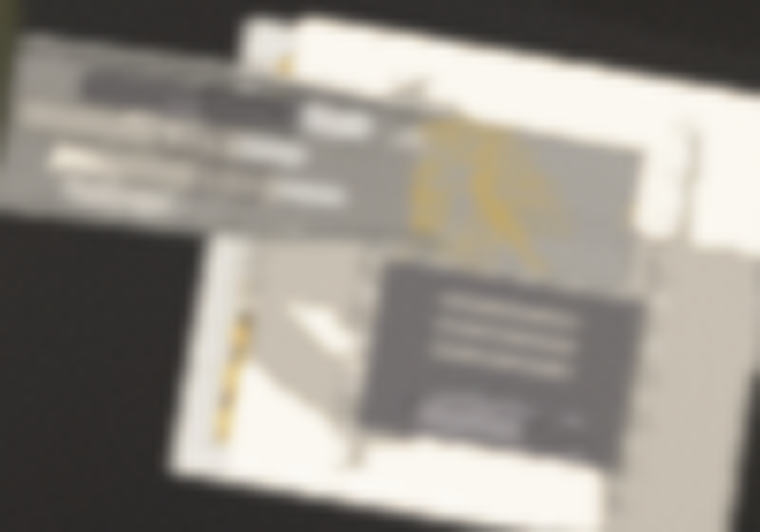

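Call:
jog_arm([
  [[-0.001,-0.007,0,0],[-0.002,-0.013,0,0],[-0.002,-0.013,0,0],[-0.001,-0.007,0,0],[0,0,0,0]],
])

```text
t: 34.15
position: [0.5709, -0.0098, 0.2503]
tool_rot: [-0.531, -0.466, 0.531, -0.466]
force: [0.2, 0.1, -2.6]
opening: 0.0186
```

Call:
jog_arm([
  [[0.006,0.042,0,0],[0,0,0,0]],
])

```text
t: 34.35
position: [0.5772, 0.0371, 0.2503]
tool_rot: [0.531, 0.468, -0.53, 0.467]
force: [-1.1, -0.5, -3.5]
opening: 0.0178
```

```bash
python3 st.py; python3 - <<'E'
from h import *
shot('top','t30',(250,185,350,255),7.6)
E
```

```text
t 34.35 pos [0.5772 0.0371 0.2503] jawyaw -7.15 op 0.0178 F [-1.1 -0.5 -3.5] T [ 0.24 -0.04  0.01]
```

View pics/t30.png

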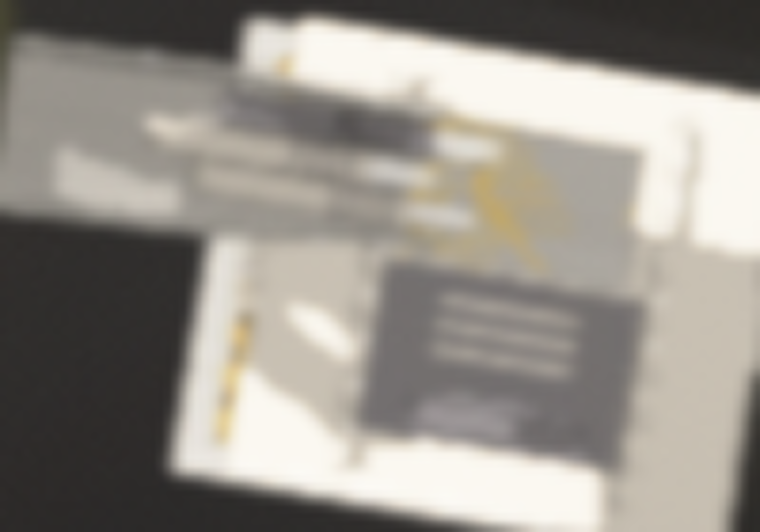

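Call:
jog_arm([
  [[-0.001,-0.006,0,0],[-0.0015,-0.01,0,0],[-0.0015,-0.009,0,0],[-0.001,-0.004,0,0],[0,0,0,0]],
])

```text
t: 34.9
position: [0.572, 0.0037, 0.2504]
tool_rot: [0.531, 0.467, -0.531, 0.467]
force: [0.2, 0.6, -2.8]
opening: 0.0181
```

Call:
jog_arm([
  [[0.0055,0.038,0,0],[0,0,0,0]],
])

```text
t: 35.1
position: [0.5777, 0.0458, 0.2503]
tool_rot: [0.531, 0.468, -0.53, 0.467]
force: [-0.8, -0.6, -2.4]
opening: 0.0187
```

```bash
python3 st.py; python3 - <<'E'
from h import *
shot('top','t31',(250,185,350,255),7.6)
E
```

```text
t 35.1 pos [0.5777 0.0458 0.2503] jawyaw -7.16 op 0.0187 F [-0.8 -0.6 -2.4] T [0.24 0.01 0.04]
```

View pics/t31.png

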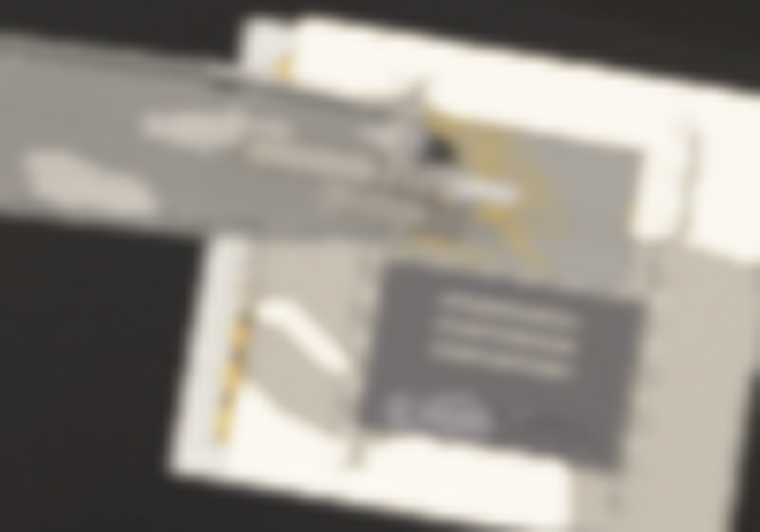

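Call:
jog_arm([
  [[0,0,0,0],[0,0,0,0],[0,0,0,0]],
])

```text
t: 35.45
position: [0.5776, 0.0423, 0.2504]
tool_rot: [-0.531, -0.467, 0.531, -0.467]
force: [-0.5, 1.0, -2.8]
opening: 0.0181
```

```bash
python3 - <<'E'
from h import *
shot('top','t32',(250,185,350,255),7.6)
E
```

```text
(no output)
```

View pics/t32.png

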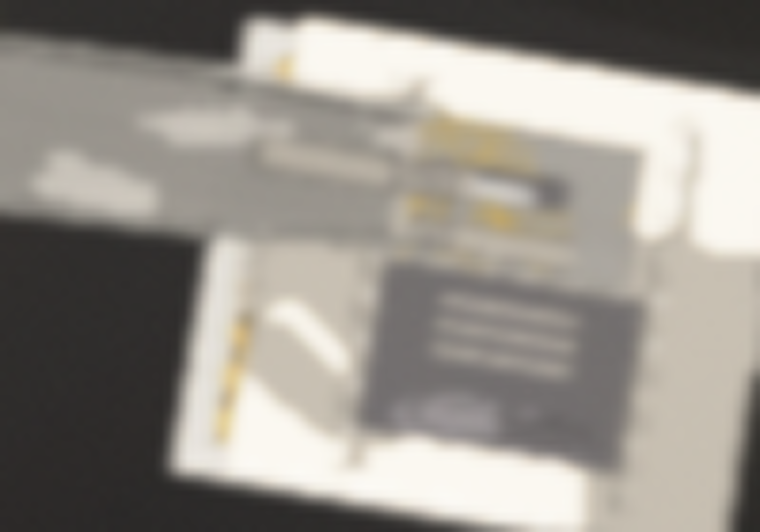

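Call:
jog_arm([
  [[-0.001,-0.006,0,0],[-0.001,-0.008,0,0],[-0.001,-0.006,0,0],[0,0,0,0],[0.005,0.038,0,0]],
])

```text
t: 36.0
position: [0.5799, 0.0579, 0.2504]
tool_rot: [-0.532, -0.465, 0.532, -0.466]
force: [0.7, 1.7, -2.9]
opening: 0.0183
```

Call:
jog_arm([
  [[0,0,0,0],[0,0,0,0],[0,0,0,0],[0,0,0,0]],
])

```text
t: 36.4
position: [0.5796, 0.0603, 0.2504]
tool_rot: [-0.531, -0.467, 0.531, -0.467]
force: [0.2, -0.2, -2.5]
opening: 0.0182
```

```bash
python3 st.py;python3 - <<'E'
from h import *
shot('top','t33',(250,185,350,255),7.6)
E
```

```text
t 36.4 pos [0.5796 0.0603 0.2504] jawyaw -7.35 op 0.0182 F [ 0.2 -0.2 -2.5] T [ 0.2  -0.02 -0.  ]
```

View pics/t33.png

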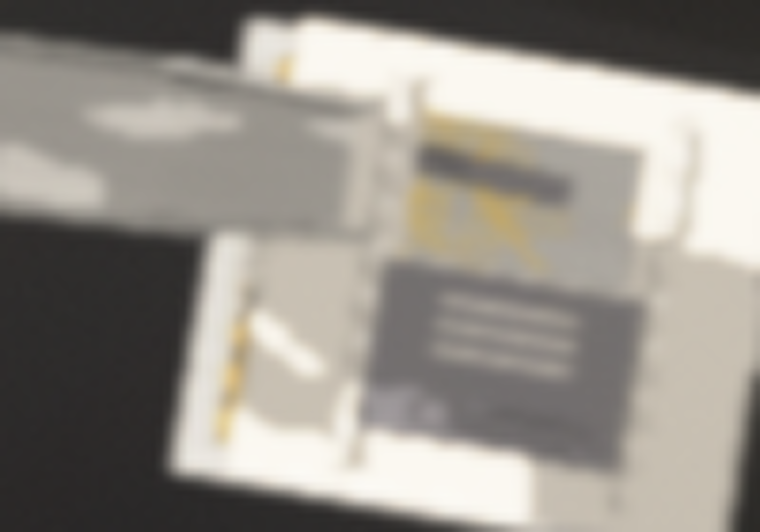

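Call:
jog_arm([
  [[0,0.015,0.03,0],[0,0.02,0.03,2],[-0.01,0.025,0.01,6],[-0.015,0.028,0,7],[-0.018,0.028,0,7]],
])

```text
t: 36.95
position: [0.5364, 0.1773, 0.3205]
tool_rot: [0.431, 0.561, -0.431, 0.561]
force: [0.4, -0.0, -2.5]
opening: 0.0183
```

Call:
jog_arm([
  [[-0.02,0.026,0,7],[-0.02,0.026,0,7],[-0.02,0.026,0,7],[-0.02,0.02,0,7],[-0.014,0.01,0,7]],
])

```text
t: 37.45
position: [0.4413, 0.2859, 0.3204]
tool_rot: [0.242, 0.665, -0.242, 0.664]
force: [-0.7, 0.4, -1.5]
opening: 0.0183
```

Call:
jog_arm([
  [[-0.008,0.005,0,6],[0,0,0,2.5],[0,0,0,0]],
])

```text
t: 37.75
position: [0.4345, 0.2897, 0.3205]
tool_rot: [0.194, 0.68, -0.194, 0.68]
force: [-0.6, -0.5, -2.4]
opening: 0.0182
```

```bash
python3 st.py;python3 - <<'E'
from h import *
shot('top','t34')
shot('side','s34')
E
```

```text
t 37.75 pos [0.4345 0.2897 0.3205] jawyaw 58.21 op 0.0182 F [-0.6 -0.5 -2.4] T [ 0.05  0.19 -0.01]
```

View pics/t34.png

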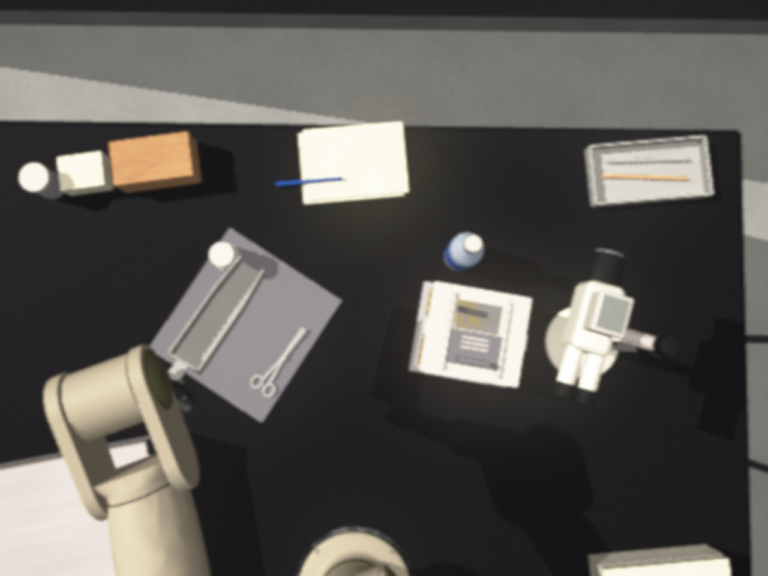

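View pics/s34.png

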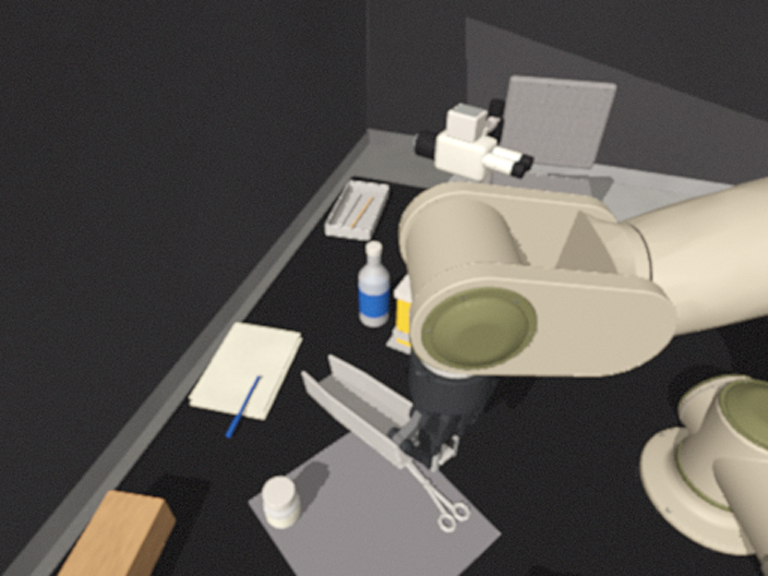

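Call:
jog_arm([
  [[0,0,-0.03,0],[0,0,-0.045,0],[0,0,-0.045,0],[0,0,-0.045,0],[0,0,-0.04,0]],
])

```text
t: 38.35
position: [0.4344, 0.2894, 0.1134]
tool_rot: [0.194, 0.68, -0.195, 0.68]
force: [0.5, 1.0, -2.4]
opening: 0.0181
```

Call:
jog_arm([
  [[0,0,-0.02,0],[0,0,-0.01,0],[0,0,-0.01,0],[0,0,0,0]],
])

```text
t: 38.75
position: [0.4351, 0.2898, 0.0753]
tool_rot: [0.194, 0.68, -0.194, 0.68]
force: [0.9, -0.2, -0.3]
opening: 0.018
```

```bash
python3 st.py;python3 - <<'E'
from h import *
shot('side','s35',(160,250,340,384),4.4)
shot('top','t35',(95,145,235,285),5)
E
```

```text
t 38.75 pos [0.4351 0.2898 0.0753] jawyaw 58.16 op 0.018 F [ 0.9 -0.2 -0.3] T [-0.03 -0.07 -0.14]
```

View pics/s35.png

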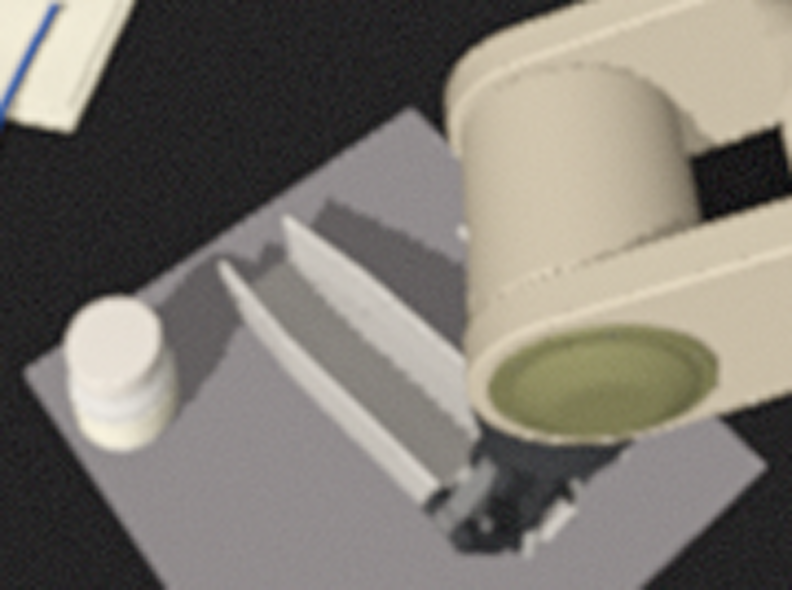

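View pics/t35.png

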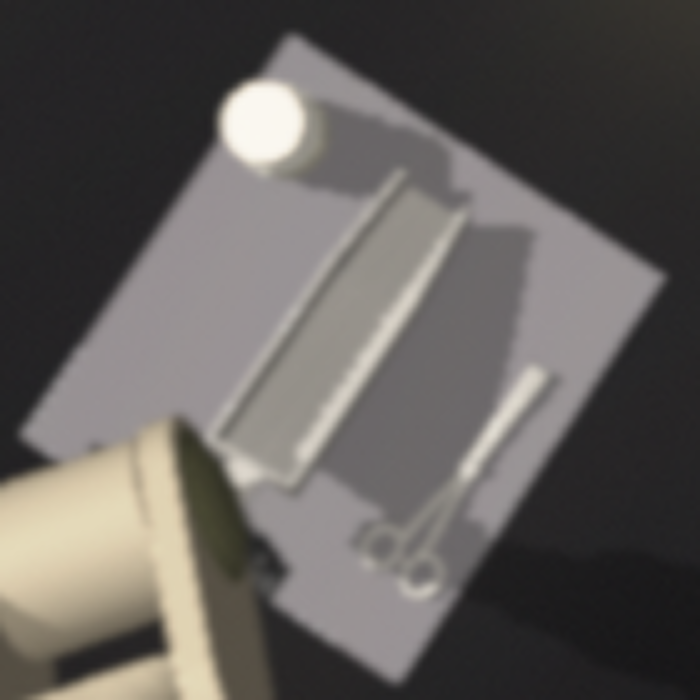

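Call:
jog_arm([
  [[0,0,-0.013,0],[0,0,-0.014,0],[0,0,-0.014,0],[0,0,-0.01,0],[0,0,0,0]],
])

```text
t: 39.35
position: [0.435, 0.2899, 0.0243]
tool_rot: [0.194, 0.68, -0.194, 0.68]
force: [-1.4, -0.4, 2.0]
opening: 0.0182
```

Call:
jog_arm([
  [[0,0,-0.003,0],[0,0,-0.001,0],[0,0,0,0]],
])

```text
t: 39.65
position: [0.4352, 0.2902, 0.0208]
tool_rot: [0.194, 0.68, -0.193, 0.681]
force: [0.2, 1.6, 1.0]
opening: 0.018
```

Call:
jog_arm([
  [[0,0,0,0],[0,0,0,0],[0,0,0,0]],
], jaw=0)

```text
t: 39.95
position: [0.4345, 0.2898, 0.0203]
tool_rot: [0.194, 0.68, -0.194, 0.68]
force: [-0.3, 0.6, -0.2]
opening: 0.043
```

Call:
jog_arm([
  [[0,0,0.02,0],[0,0,0.04,0],[0,-0.01,0.05,-4],[0.005,-0.03,0.045,-8],[0.008,-0.045,0.03,-8]],
])

```text
t: 40.45
position: [0.4467, 0.2115, 0.2012]
tool_rot: [0.311, 0.635, -0.309, 0.637]
force: [1.0, 0.1, -1.4]
opening: 0.0421
```

Call:
jog_arm([
  [[0.008,-0.048,0,-8],[0.008,-0.048,0,-8],[0.005,-0.048,0,-8],[0,-0.048,0,-8],[0,-0.045,0,-8]],
], jaw=1)

```text
t: 40.95
position: [0.4671, -0.0277, 0.1982]
tool_rot: [0.509, 0.491, -0.509, 0.49]
force: [1.3, 0.2, -0.5]
opening: 0.0852
```

```bash
python3 st.py;python3 - <<'E'
from h import *
shot('side','s36',(160,250,340,384),4.4)
shot('top','t36',(95,145,235,285),5)
show('pics/t36_raw.png','t36b',(265,170,370,265),7.5)
E
```

```text
t 40.95 pos [ 0.4671 -0.0277  0.1982] jawyaw -2.17 op 0.0852 F [ 1.3  0.2 -0.5] T [-0.   -0.03 -0.02]
```

View pics/s36.png

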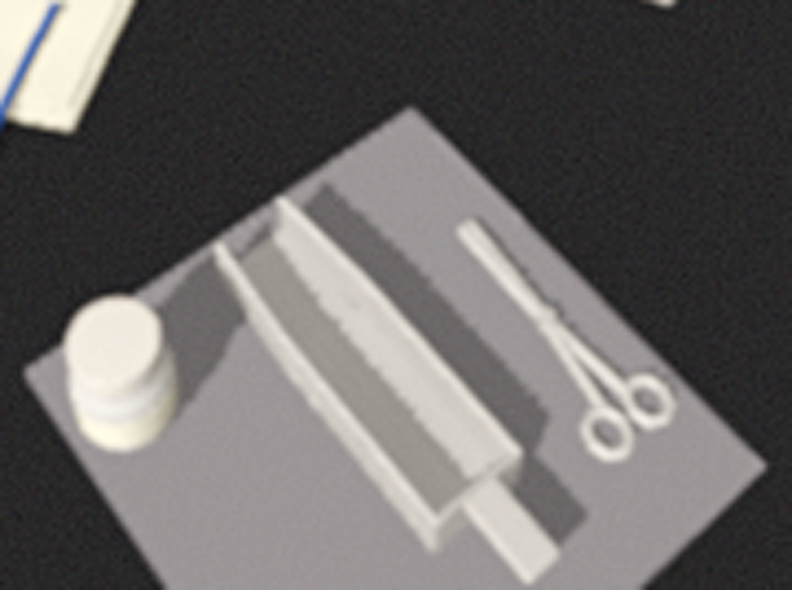

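View pics/t36.png

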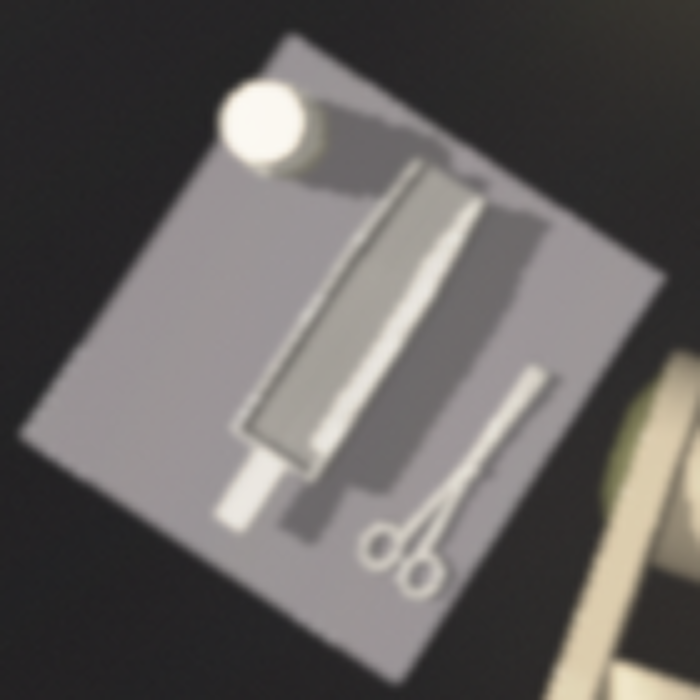

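View pics/t36b.png

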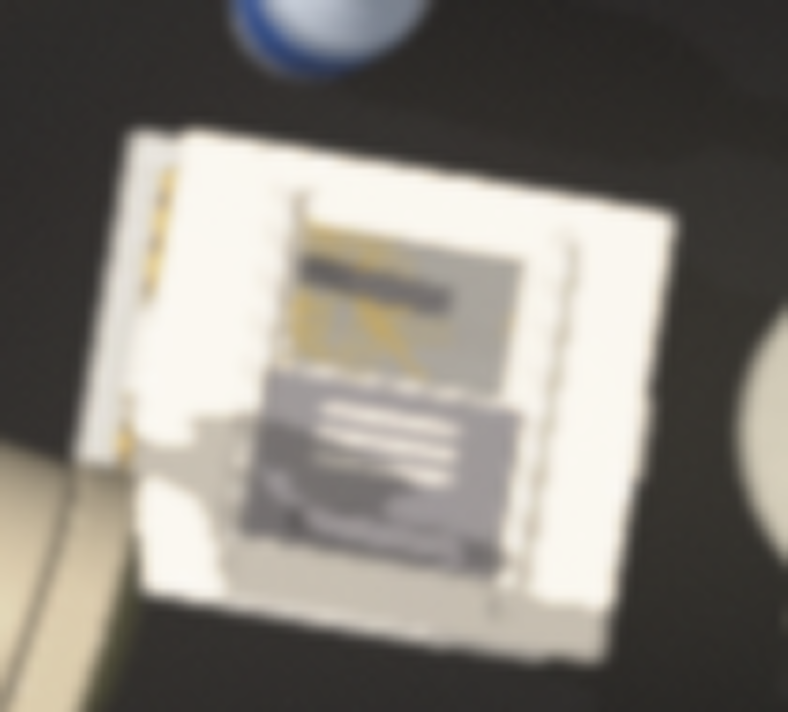

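Call:
jog_arm([
  [[0,-0.03,0.012,-2],[0,-0.045,0.01,-4.4],[0,-0.045,0,0],[0,-0.03,0,0],[0.001,-0.014,0,0]],
], force=40)

```text
t: 41.55
position: [0.4683, -0.1914, 0.22]
tool_rot: [-0.535, -0.463, 0.535, -0.462]
force: [-0.4, 1.0, 0.1]
opening: 0.0849
```

```bash
python3 st.py
```

```text
t 41.55 pos [ 0.4683 -0.1914  0.22  ] jawyaw -8.29 op 0.0849 F [-0.4  1.   0.1] T [ 0.02 -0.    0.01]
```

Call:
jog_arm([
  [[0,0,-0.02,0],[0,0,-0.022,0],[0,0,-0.011,0],[0,0,-0.003,0],[0,0,0,0]],
])

```text
t: 42.05
position: [0.4688, -0.1892, 0.1644]
tool_rot: [0.534, 0.463, -0.534, 0.463]
force: [0.3, -0.0, 0.9]
opening: 0.0854
```

Call:
jog_arm([
  [[0,0,0,0],[0,0,0,0],[0,0,0,0],[0,0,0,0],[0,0,0,0]],
], jaw=-1, force=40)

```text
t: 42.55
position: [0.4687, -0.1897, 0.1643]
tool_rot: [0.535, 0.463, -0.534, 0.463]
force: [8.3, -2.5, -2.1]
opening: 0.0126
```

Call:
jog_arm([
  [[0.008,-0.0012,0,0],[0.013,-0.002,0,0],[0.014,-0.0021,0,0],[0.013,-0.002,0,0],[0.008,-0.0012,0,0]],
])

```text
t: 43.05
position: [0.5253, -0.1988, 0.1645]
tool_rot: [-0.534, -0.463, 0.535, -0.463]
force: [-4.3, -2.2, 4.7]
opening: 0.0089
```

Call:
jog_arm([
  [[0.004,-0.0006,0,0],[0.003,-0.0004,0,0],[0.002,-0.0003,0,0],[0,0,0,0]],
])

```text
t: 43.45
position: [0.5316, -0.1997, 0.1645]
tool_rot: [-0.533, -0.464, 0.536, -0.462]
force: [-13.4, -3.2, 8.5]
opening: 0.0084
```

```bash
python3 st.py
```

```text
t 43.45 pos [ 0.5316 -0.1997  0.1645] jawyaw -8.24 op 0.0084 F [-13.4  -3.2   8.5] T [-0.53  2.2  -0.33]
```

Call:
jog_arm([
  [[0.003,-0.0005,0,0],[0,0,0,0],[-0.002,0.0003,0,0]],
])

```text
t: 43.75
position: [0.5316, -0.1997, 0.1645]
tool_rot: [-0.533, -0.464, 0.536, -0.461]
force: [-13.0, -3.2, 7.7]
opening: 0.0089
```

Call:
jog_arm([
  [[0,0,0,0],[0,0,0,0],[0,0,0,0],[0,0,0,0],[0,0,0,0]],
], jaw=1)

```text
t: 44.25
position: [0.5347, -0.1995, 0.1641]
tool_rot: [0.534, 0.463, -0.534, 0.463]
force: [0.2, -0.5, -0.3]
opening: 0.0805
```

Call:
jog_arm([
  [[0,0,0.02,0],[0,0.01,0.04,0],[-0.005,0.04,0.03,0],[-0.01,0.045,0,0],[-0.01,0.045,0,0]],
])

```text
t: 44.75
position: [0.5093, -0.0586, 0.2548]
tool_rot: [0.535, 0.462, -0.534, 0.463]
force: [1.3, 0.3, -1.7]
opening: 0.0853
```

Call:
jog_arm([
  [[-0.01,0.045,0,0],[-0.01,0.045,0,0],[-0.02,0.04,0,0],[-0.02,0.02,0,0],[0,0,0,0]],
])

```text
t: 45.25
position: [0.4476, 0.0925, 0.2544]
tool_rot: [0.534, 0.464, -0.534, 0.464]
force: [-0.0, -0.4, 0.2]
opening: 0.0854
```

```bash
python3 st.py;python3 - <<'E'
from h import *
shot('top','t40')
shot('side','s40')
show('pics/t40_raw.png','t40b',(275,180,360,262),9)
E
```

```text
t 45.25 pos [0.4476 0.0925 0.2544] jawyaw -7.99 op 0.0854 F [-0.  -0.4  0.2] T [-0.01  0.01 -0.02]
```

View pics/t40.png

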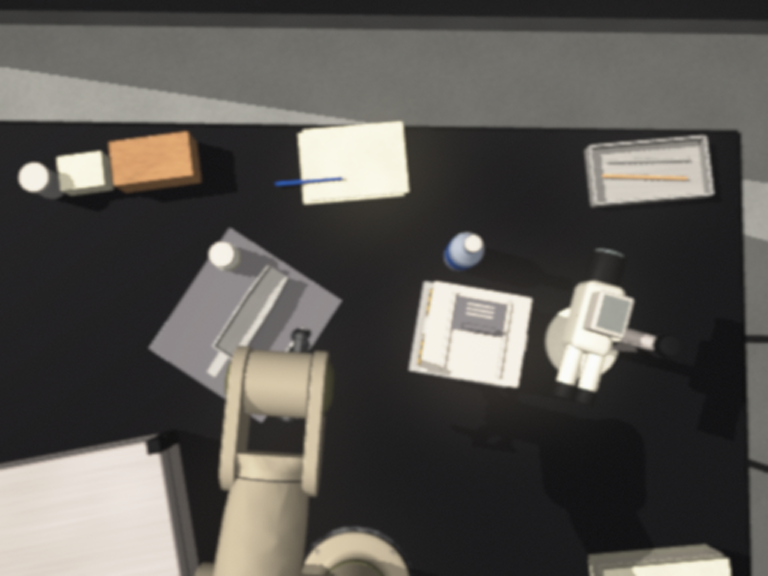

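View pics/t40b.png

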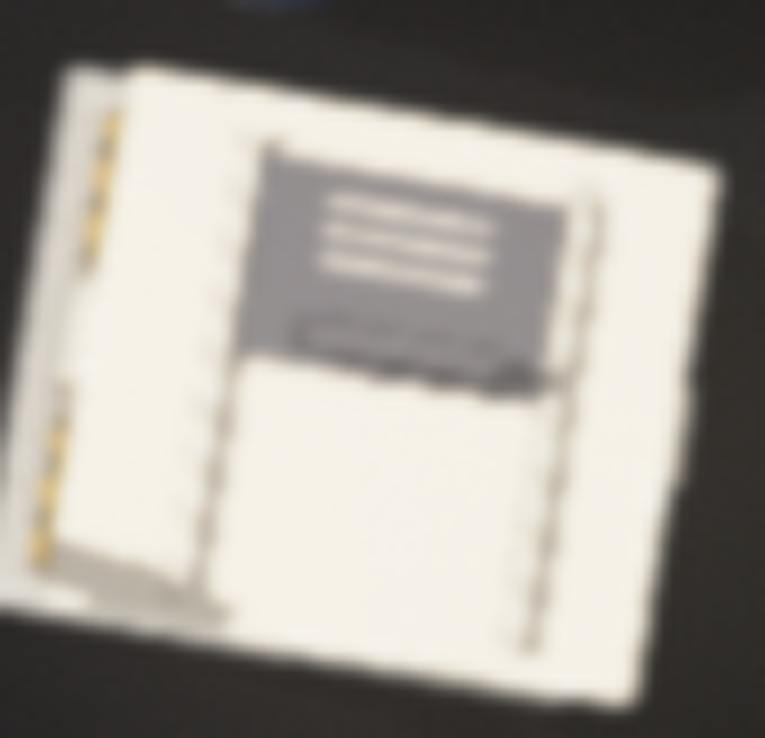

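View pics/s40.png

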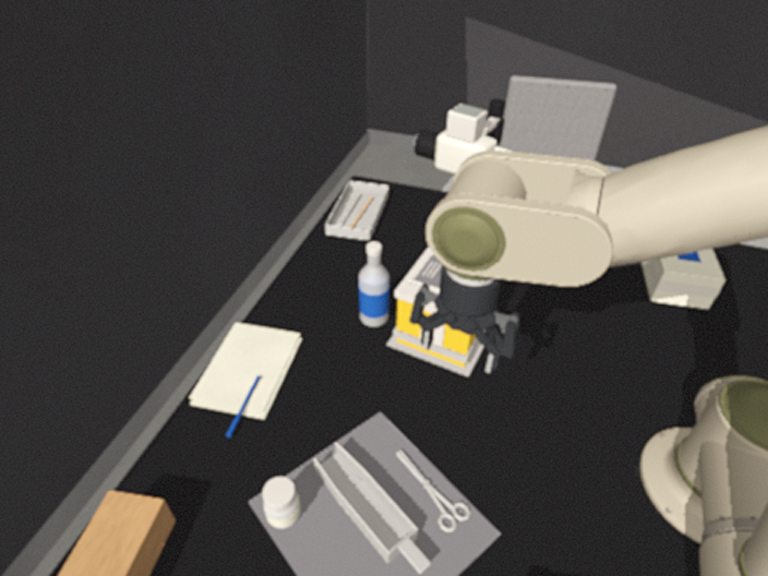

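```bash
python3 - <<'E'
from h import *
env.hand_in(); print(status.state()['t'])
E
```

```text
the job is handed in; nothing more can be done
the job is handed in; nothing more can be done
```

I finished the job and handed it in at about 45 s. I have no verdict back. The main thing the pictures leave unproven is where the two punches ended up in the bin.

**What I did**
- I slid the closure open to its stop. It pushed back with about 43 N there.
- I lifted the chute by its tab. It would not tip under its own weight at any grip force I tried, so I set it back on the mat, gripped it nearer the tab's end, and lifted it again.
- I levered the spout against the lid's guide rail, which tipped the chute to about 15–18°.
- I held the tipped spout over the opening and shook it back and forth until the scalpel and both punches slid into the bin.
- I set the chute back on the mat, released it, and slid the closure shut until it stopped at about 13 N.

**Last checks**
- **Chute:** the pictures show it empty and lying flat on the mat, almost where it started.
- **Closure:** it moved about 62 mm between the open and shut pictures, which matches its full travel. Comparing with the very first picture instead gave up to 3 mm still open, inside the 5 mm limit.
- **Other items:** the bottle, pot and forceps look unmoved. Nothing touched the colposcope that I could see, and the arm stands clear.
- **Sharps:** I saw the scalpel on the bin floor and both punches going in. Before I shut the lid the punches were out of sight under it, so I could not confirm where they lie.

**What disagreed:** on the first tipping attempt two estimates of the slope differed, about 13° against 9–10°. That was too close to the required 11.5°, so I repeated it more steeply before any sharps came out.

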